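# Clamp the spice jar in the jar holder and lock it

## Task

Keeping it upright, stand the spice jar on the round rubber seat of the jar clamp and let go of it. Then crank the sprung jaw onto the jar, until its spring is clearly pressed in but not driven solid, with the jar held in the V jaw. Last, swing the locking lever over its cam ramp until it drops fully into the low notch; leave the mug, tin, dish soap and oil bottle standing where they are.

Things in the scene. Friction and masses are not known exactly. Their poses are not given: they have to be found in the camera images.
- spice_jar: Spice jar: plain cylinder with a dark screw cap, diameter 41, 105 high, about 0.11 kg. Origin at the centre of its underside, z up. It stands on the worktop to the left of the clamp; it, the mug, the tin and the dish soap stand at the corners of a loose square (about 110 mm apart), in any order.
- jar_clamp: Jar clamp, fixed (turned up to 0.2 rad): wooden base 180 (x) x 423 (y, -235 to +188) x 15 thick. Origin under the base, below the seat; x away from the robot, y left, z up. Left to right: white gear housing (70 x 70, top z 60, centre y 150) with crank, sprung jaw pad, seat at x = y = 0, steel V jaw (opens left, z 15 to 60, x within 30), white console at y = -135 with the lever on its sloping face.
- guard_edge (a point): Middle of the free edge of the flat steel crumb guard over the lever: a level plate 94 wide, 4 thick, its top 222 mm above the worktop; from here it runs 118 mm up the slope's direction (to an upright). Its x points that way. A gripper coming straight down on the lever meets it: come with the tool along the lever's axis, leaning 35 to 45 degrees from vertical to the right.
- seat (a point): Centre of the jar seat, on top of the base (z = 15 mm in the clamp's frame): a black rubber disc 52 across. A jar whose centre is here touches both faces of the V jaw; farther right it cannot go. The jaw pushes a jar that stands up to 15 mm too far left into the V.
- pad_face (a point): Centre of the sprung jaw pad's face (50 wide, z 17 to 57 in the clamp's frame), which moves along the clamp's -y. With the crank at 0 and the spring relaxed it lies 65 mm to the left of the seat centre; a jar in the V is touched when it is 20 mm from the seat centre.
- jaw_pad (a joint): How far the pad is pressed back against its spring, m: 0 relaxed, 0.012 solid; 600 N/m. About 0.006 is a good clamp.
- crank (a joint): Crank angle, rad: 0 with the arm pointing to the clamp's -y (at the jar), growing clockwise seen from above (towards the robot, then left, then away); range 0 to 4.6, starts below 0.8. Each rad moves the jaw 15 mm to the jar (touching at about 3.0, 6 mm of spring at about 3.4). Friction 0.1 Nm: it stays where it is left, also against the jaw's spring.
- crank_handle (a point): Grip of the crank: upright black cylinder, diameter 18, 38 high, that spins freely on its pin, 45 mm from the crank's axis. This point is on its centre line, 15 mm below its top, 95 mm above the clamp's underside. The crank arm (8 thick) is below the grip: its top is 24 mm below this point.
- crank_axis (a point): Point on the crank's upright axis, at the height of crank_handle (clamp frame x = 0, y = 150, z = 95).
- lever_post (a point): Finger post of the locking lever: black cylinder, diameter 16, 34 long, standing square to the sloping face at the end of a flat steel lever arm, 60 mm from the lever's axis. This point is on its centre line, 14 mm below its free end, 42 mm above the face when the lever is down.
- lever_axis (a point): Point on the lever's axis, 42 mm above the sloping face. Its z is the axis, square to the face, 35 degrees from vertical, leaning to the clamp's right and a little to the robot (horizontal direction: 110 degrees clockwise from the clamp's x). Its x points up the slope, y level along it. The face reaches 75 mm down the slope and 55 mm to each side of the axis.
- lever_turn (a joint): Lever angle, rad, counterclockwise seen from above the face: 0 when the post lies down the slope and left (direction 135 degrees from lever_axis x towards y), 1.6 in mid-notch, down the slope and right; stop at 1.70. A nub under the arm climbs a ramp from about 0.35 to 1.25 and falls off the crest at about 1.40 to 1.53 into the notch, out of which it cannot turn back.
- lever_lift (a joint): How far lever and post are lifted along the axis by the cam, m: 0 down (on the face at the start, and in the notch), 0.011 on the crest. A spring presses it down with 5 to 8 N, so the post must be free to slide along the axis between the fingers, or be let go, to drop.
- mug: Mug, 78 across, 101 high, handle to its own -y (54 mm from the origin). Bystander; origin at the centre of its underside.
- bean_tin: Low food tin, diameter 76, 58 high. Bystander; origin at the centre of its underside.
- dish_soap: Small dish soap bottle, 30 x 42 (own x, y) and 130 high. Bystander; origin at the centre of its underside.
- oil_bottle: Tall oil bottle, 62 across, 264 high, standing 145 to 180 mm behind the seat (clamp's +x). Bystander; origin at the centre of its underside.
Not all that is in view belongs to the job. What is shaped like the spice_jar but turquoise is not meant.

How it is judged:
By the outcome, as a careful person would: the job done as asked, in the order asked, and still so for the second after the job is handed in, with the robot touching nothing.
It also fails if it takes over 69 s, if anything falls off the work surface, if the arm or the gripper's body presses on something with over 40 N, if the wrist force passes 120 N, or if a joint passes its speed limit or range.

## Robot

A 7-joint arm with a two-finger parallel gripper is mounted at the origin on a cart in front of the work surface, level with it; the furniture and walls round the work are solid. World frame = base frame: x ahead of the robot, y to its left, z up, the work surface at z = 0. Lengths are in m, angles in rad, forces in N, time in s.
With the tool pointing down it reaches from about 0.425 to 0.925 m from the base axis. Payload 6.8 kg.
Tool frame: the origin (TCP) lies at the very end of the fingers, on their centre line; the grasp point (between the pads) lies 19 mm behind it (bot.grip_depth is the distance from the TCP to the grasp point, in m); z points along the fingers, y is the direction in which the jaws open and shut (so a half turn about z gives the same grasp; the last joint's range is limited). The gripper opens to 85 mm and grips with 20 to 120 N. Pads are 22 mm wide; open, the fingers measure 114 mm over their backs; the gripper's body (76 mm by 85 mm) begins 54 mm behind the grasp point. The pads swing forward as they close: fully open they stand 13 mm farther back than shut.
Start: joints at [1.01, 0.477, 0.022, 1.555, -0.011, 1.109, -0.083], TCP at [0.295, -0.607, 0.231] pointing down, gripper open.
Joint ranges: [-2.96, 2.96], [-0.34, 2.1], [-1.41, 1.46], [0.24, 2.44], [-1.37, 4.51], [0.17, 1.92], [-2.96, 2.96]. Speed limits (rad/s): [2.39, 2.39, 3.14, 3.14, 3.14, 3.14, 3.14].

## Interface

Orientations are given as a unit quaternion [w, x, y, z].
In Python, from station import bot gives the robot as it stands.
- The arm moves only by the tool step_arm, never from a script. Its argument "increments" is a list of rows, each a list of 7 numbers: the shift along the world's x, y, z in m, then the turn, a rotation vector about the world's x, y, z in degrees, then the gripper command: -1 is fully open, 1 is shut, values between are in proportion. In form: [[dx, dy, dz, rx, ry, rz, fingers], ...]. A call has 1 to 10 rows; each row is the pose to reach, as a shift and turn from the pose commanded when the call began; what a row does not reach only later rows make up. A row lasts 1/12 s, in which the tool goes at most 41.7 mm and 7.16 degrees, less where a joint would pass 70% of its speed; a pose out of reach is approached as far as the arm can. A call with a gripper value outside its range is refused whole. The fingers move at their own pace and stop on an object; "force" is the grip in N (left out, the last holds). Time passes only in rows, so rows that repeat a pose let the fingers close. It gives the time, the measured TCP pose, the force and the opening at its end, in the units of the state.
- bot.get_obs(): the state, without advancing time (a new reading comes with each control period).
- bot.read_camera(name): name is "side" or "top"; returns a dict with "color" (480x640x3 uint8, red, green, blue), "intrinsics" (3x3 intrinsics, pixels), "D" ([k1, k2, p1, p2, k3] as OpenCV has them; the pictures are not rectified), "extrinsics" (4x4, takes a point from camera to world coordinates). Camera axes: x right, y up, looking along -z (the intrinsics and any distortion apply to the point x, -y, -z); pixel columns grow to the right and rows downward; lengths in m; the calibration is good to about 2 mm. A picture is of the moment at which its call begins. There is no depth.
- bot.hand_in(): hands the job in, once; it reports no verdict.
Trained networks look in the newest picture that a camera, given by its name, has taken for a name from the list of things; names that differ only in an ending like _2 or _b are one class to them, and where a whole thing is asked for, a point or a joint stands for the part that bears it (a point fixed in the world has none). Each returns a list of dicts, best first, with "conf" (0 to 1); they miss things now and then, are a little off and sometimes report something else, mostly with a low value. They report only what shows in the picture. A call takes as long as a camera call. They do not tell look-alikes from the thing itself.
- bot.recognise(thing, camera): "location" ([column, row] as shares, 0 to 1, of the picture: columns of its width, rows of its height, amid what is visible of it).
- bot.place_of(thing, camera): "location" ([column, row] as shares, 0 to 1, of the picture: columns of its width, rows of its height: a listed point, or the origin of a listed thing).
The state is a dict: "t": time; "q": joint angles; "joint_vel": joint speeds; "joint_torque": joint torques, N m; "eef_pos": TCP position; "tool_rot": TCP orientation; "contact_force": force on the tool from outside, world axes, zero at the start; "torque": the same for the moment, N m; "gripper_width": opening from 0.0 (shut) to 1.0 (fully open).
Only numpy, scipy, OpenCV 4.12 (cv2) and the standard library are available. Lean on these libraries where they do the work, as an engineer would, in place of code of your own. Each camera call takes 0.05 s, during which the arm holds its last target.

## Working session

There is one attempt and no reset: what is moved stays moved. The work goes in short steps, Python scripts to look and compute and a tool call to move; the robot and the scene stay as the last step left them, time stands still between calls to the robot, and variables do not carry over. Pictures are saved under pics/ and viewed, and the job is handed in when it is done.

Besides the shell and the picture viewer there is one more tool, called after "Request:" by a JSON object that holds its "api" and its "payload", one argument or row to a line. step_arm: Moves the arm, as the interface text tells. Its arguments: {"type":"object","properties":{"increments":{"type":"array","items":{"type":"array","items":{"type":"number"}}},"force":{"type":"number"}},"required":["increments"]}

```bash
mkdir -p pics; ls; python3 - <<'E'
from station import bot
import cv2, numpy as np
print(bot.get_obs())
for c in ("side","top"):
    r=bot.read_camera(c); cv2.imwrite(f"pics/{c}0.png",r["color"][:,:,::-1])
    print(c,r["intrinsics"],r["D"],r["extrinsics"])
    for n in ["spice_jar","jar_clamp","guard_edge","seat","pad_face","crank_handle","crank_axis","lever_post","lever_axis","mug","bean_tin","dish_soap","oil_bottle"]:
        print(n,[(round(d["location"][0]*640),round(d["location"][1]*480),round(d["conf"],2)) for d in bot.place_of(n,c)][:4])
E
```

```text
pics
{'t': 0.0, 'q': array([ 1.00992671,  0.47782496,  0.02235304,  1.5564411 , -0.01145994,
        1.10930499, -0.08310857]), 'joint_vel': array([-0.00074738, -0.00083947, -0.00140144, -0.00017461,  0.00030496,
       -0.00129604, -0.00020978]), 'joint_torque': array([-2.50874400e-04, -5.96454406e+01,  1.60706129e+00, -2.81199682e+01,
        1.22648259e-02,  9.54081741e-03,  5.86936110e-06]), 'eef_pos': array([ 0.29499507, -0.60647179,  0.2303137 ]), 'tool_rot': array([-8.76972538e-04,  9.74481642e-01,  2.24465305e-01, -2.94472504e-04]), 'contact_force': array([0.15437975, 0.04926018, 0.01634007]), 'torque': array([-0.04457032,  0.0202137 , -0.00571301]), 'gripper_width': 1.0004476935836861}
side [[515.78945699   0.         321.73123453]
 [  0.         515.78945699 239.19924064]
 [  0.           0.           1.        ]] [-0.0712797  0.         0.         0.         0.       ] [[-0.90661829  0.26402293 -0.32914307  0.13359766]
 [-0.42145602 -0.528821    0.73669748  1.02045713]
 [ 0.02044726  0.80662274  0.59071284  0.90458354]
 [ 0.          0.          0.          1.        ]]
sp
[... 718 characters left out ...]
 [-9.99721216e-01  2.35811198e-02 -1.19230906e-03  8.54344844e-02]
 [ 2.56326337e-03  1.58591466e-01  9.87340963e-01  1.27574978e+00]
 [ 0.00000000e+00  0.00000000e+00  0.00000000e+00  1.00000000e+00]]
spice_jar [(172, 293, 0.83), (167, 328, 0.8), (202, 314, 0.75)]
jar_clamp [(362, 258, 0.96)]
guard_edge [(475, 264, 0.83), (450, 285, 0.59), (243, 274, 0.35)]
seat [(366, 265, 0.85)]
pad_face [(345, 265, 0.64), (242, 273, 0.32)]
crank_handle [(324, 267, 0.65)]
crank_axis [(308, 260, 0.91)]
lever_post []
lever_axis [(446, 262, 0.81), (453, 286, 0.36)]
mug [(208, 266, 0.85)]
bean_tin [(242, 272, 0.81)]
dish_soap [(241, 312, 0.63), (328, 201, 0.35), (366, 260, 0.23)]
oil_bottle [(331, 203, 0.58)]
```

View pics/side0.png

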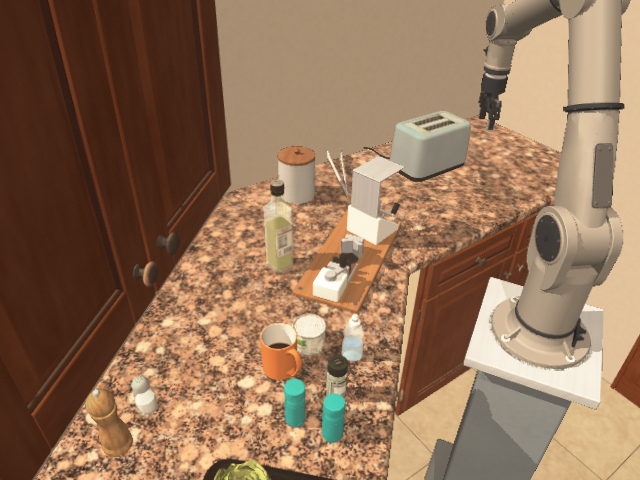

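View pics/top0.png

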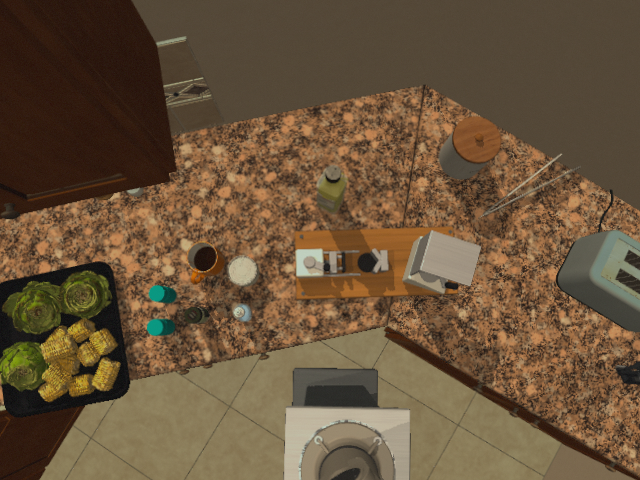

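```bash
python3 - <<'E'
import cv2
a=cv2.imread("pics/side0.png")[300:470,230:430]; cv2.imwrite("pics/side0c.png",cv2.resize(a,None,fx=4,fy=3.5,interpolation=cv2.INTER_CUBIC)[:600])
a=cv2.imread("pics/top0.png")[180:330,140:300]; cv2.imwrite("pics/top0c.png",cv2.resize(a,None,fx=4,fy=4,interpolation=cv2.INTER_CUBIC))
a=cv2.imread("pics/top0.png")[180:330,280:500]; cv2.imwrite("pics/top0d.png",cv2.resize(a,None,fx=3.6,fy=3.6,interpolation=cv2.INTER_CUBIC))
E
```

```text
(no output)
```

View pics/side0c.png

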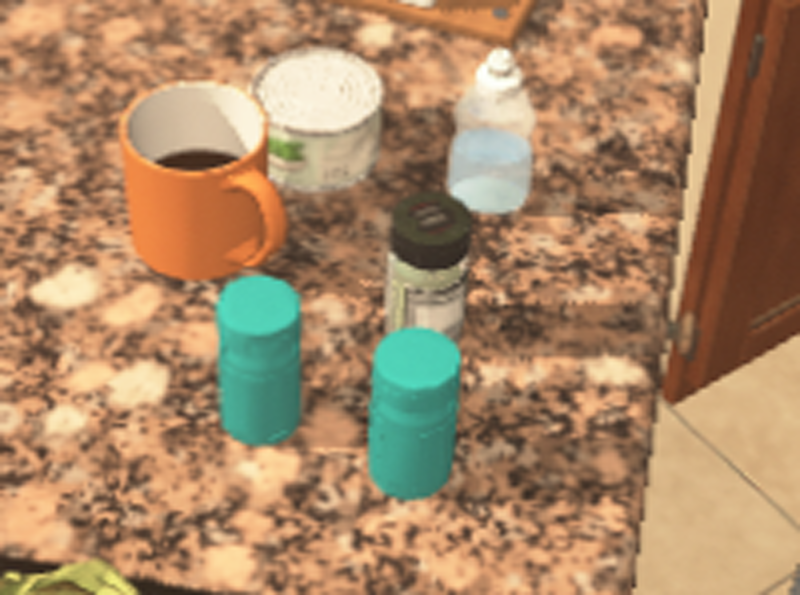

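View pics/top0c.png

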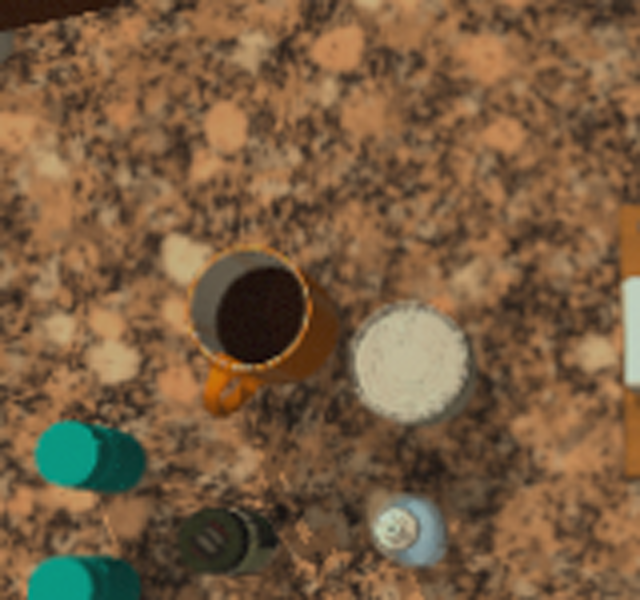

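View pics/top0d.png

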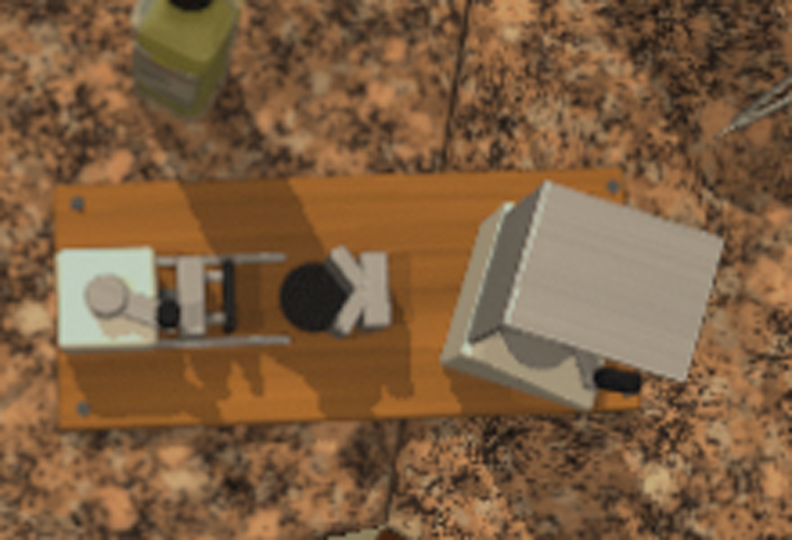

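Candidates for the jar: turquoise ones at top (162,295) and (160,327), which are decoys, and the glass jar with a dark cap at top (197,314) and side (337,375). I choose the dark-capped one; the crop confirms it stands in the square with the mug, tin and soap.

```bash
cat > h.py <<'E'
import numpy as np, cv2
from scipy.optimize import least_squares
from scipy.spatial.transform import Rotation as R
from station import bot
K={};D={};T={}
def cams():
    out={}
    for c in("side","top"):
        r=bot.read_camera(c);K[c]=np.array(r["intrinsics"]);D[c]=np.array(r["D"]);T[c]=np.array(r["extrinsics"]);out[c]=r["color"]
    return out
def proj(c,P):
    P=np.atleast_2d(P).astype(float); W=np.linalg.inv(T[c]); q=P@W[:3,:3].T+W[:3,3]; q=q*[1,-1,-1]
    return cv2.projectPoints(q,np.zeros(3),np.zeros(3),K[c],D[c])[0][:,0]
def ray(c,px):
    u=cv2.undistortPoints(np.array([[px]],float),K[c],D[c])[0,0]
    d=T[c][:3,:3]@np.array([u[0],-u[1],-1]);return T[c][:3,3],d/np.linalg.norm(d)
def onz(c,px,z):
    o,d=ray(c,px);return o+d*(z-o[2])/d[2]
def tri(obs):
    f=lambda X:np.concatenate([proj(c,X)[0]-p for c,p in obs])
    s=least_squares(f,onz(obs[0][0],obs[0][1],0.05));return s.x,np.round(s.fun,1)
def net(n,c):
    return [(np.array(d["location"])*[640,480],d["conf"]) for d in bot.place_of(n,c)]
E
python3 - <<'E'
from h import *
cams()
# clamp fit by corners
px=dict(top=[((.09,.188,.015),(295.3,231.4)),((-.09,.188,.015),(296.5,299.2)),((0,0,.015),(366,263)),((0,0.15,.095),(308,260))],side=[((0,0,.015),(349,258)),])
def pts(p,L):
    c,s=np.cos(p[2]),np.sin(p[2]); return np.array(L)@np.array([[c,-s,0],[s,c,0],[0,0,1]]).T+[p[0],p[1],0]
def f(p): return np.concatenate([(proj(c,pts(p,[l for l,_ in px[c]]))-np.array([q for _,q in px[c]])).ravel() for c in ("top","side")])
s=least_squares(f,[.5,0,0]);print(s.x,s.fun.round(1))
for n in ["spice_jar","mug","bean_tin","dish_soap","oil_bottle"]:
    for c in("top","side"):
        print(n,c,[(onz(c,p,0)[:2].round(3),round(k,2)) for p,k in net(n,c)])
for n in ["guard_edge","crank_handle","lever_axis","lever_post"]:
    a,b=net(n,"top"),net(n,"side")
    print(n,[(tri([("top",p),("side",q)]),k,l) for p,k in a[:2] for q,l in b[:1]])
E
```

```text
[ 0.52252388 -0.04436349  0.0539044 ] [-1.3 -0.7 -0.9  0.1  0.8 -0.5  0.9  0.5  0.7 -0.2]
spice_jar top [(array([0.415, 0.479]), 0.94), (array([0.345, 0.466]), 0.63), (array([0.38 , 0.381]), 0.57)]
spice_jar side [(array([0.383, 0.385]), 0.9), (array([0.429, 0.476]), 0.83), (array([0.339, 0.478]), 0.58)]
mug top [(array([0.501, 0.381]), 0.65)]
mug side [(array([0.506, 0.37 ]), 0.58)]
bean_tin top [(array([0.481, 0.279]), 0.65), (array([ 0.465, -0.271]), 0.32)]
bean_tin side [(array([0.49, 0.27]), 0.85)]
dish_soap top [(array([0.382, 0.276]), 0.78), (array([0.485, 0.281]), 0.2)]
dish_soap side [(array([0.388, 0.269]), 0.59)]
oil_bottle top [(array([0.689, 0.055]), 0.82), (array([0.533, 0.103]), 0.52), (array([ 0.524, -0.045]), 0.38)]
oil_bottle side [(array([0.696, 0.042]), 0.73)]
guard_edge [((array([0.40998017, 0.19543195, 0.46145844]), array([  5.5,  21.3, -24.2,  -4.2])), 0.68, 0.96), ((array([ 0.49408618, -0.26150327,  0.21966119]), array([ 0.3,  1.1, -1.5, -0.2])), 0.59, 0.96)]
crank_handle [((array([0.50590299, 0.06499922, 0.09532564]), array([ 0.1,  0.3, -0.4, -0.1])), 0.67, 0.85)]
lever_axis [((array([ 0.50421705, -0.22967636,  0.10121266]), array([-0.1, -0.2,  0.3,  0. ])), 0.58, 0.69), ((array([0.45613614, 0.06301504, 0.2857596 ]), array([  3.6,  13.9, -15.8,  -2.7])), 0.58, 0.69)]
lever_post [((array([ 0.47327084, -0.25582881,  0.07521171]), array([ 0.2,  0.9, -1.1, -0.1])), 0.67, 0.71)]
```

```bash
python3 - <<'E'
import cv2
a=cv2.imread("pics/side0.png")[140:310,285:425]; cv2.imwrite("pics/side0d.png",cv2.resize(a,None,fx=3.5*1.3,fy=3.5,interpolation=cv2.INTER_CUBIC))
E
```

```text
(no output)
```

View pics/side0d.png

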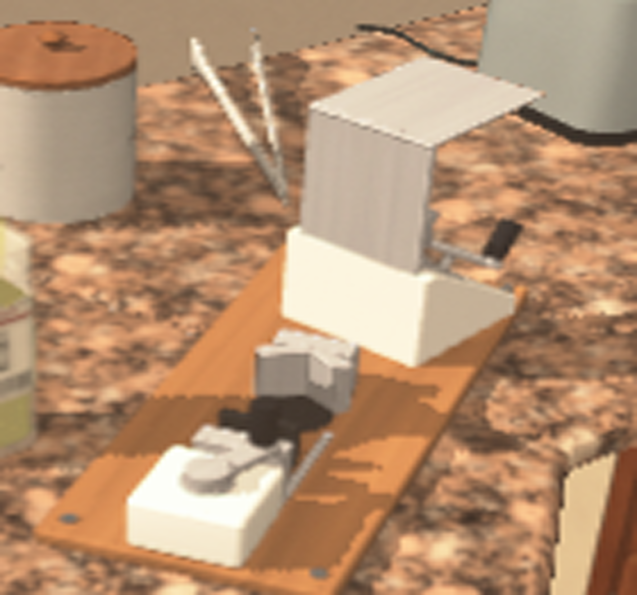

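```bash
python3 - <<'E'
from h import *
import pickle
cams(); pickle.dump((K,D,T),open("cal.pkl","wb"))
print("t",bot.get_obs()["t"])
print("jar",onz("top",(193.3,315),.105),onz("side",(338,360.6),.105),tri([("top",(193.3,315)),("side",(338,360.6))]))
a=.0539-np.radians(110);z=np.array([np.sin(.6109)*np.cos(a),np.sin(.6109)*np.sin(a),np.cos(.6109)])
x=np.array([-np.cos(.6109)*np.cos(a),-np.cos(.6109)*np.sin(a),np.sin(.6109)]);y=np.cross(z,x)
print(x,y,z)
E_=tri([("top",(457.3,285.6)),("side",(397.2,204.8))]);B=tri([("top",(446.5,285.6)),("side",(393.4,212.5))]);P=tri([("top",(452.9,285.6)),("side",(395.8,207.6))])
print(E_,B,P,np.linalg.norm(E_[0]-B[0]))
A=np.array([.5042,-.2297,.1012])
d=P[0]-A;print([d@x,d@y,d@z],np.arctan2(d@y,d@x))
for nm in("top","side"):
  print(nm)
E
cat >> h.py <<'E'
import pickle,os
if os.path.exists("cal.pkl"):
    K,D,T=pickle.load(open("cal.pkl","rb"))
E
```

```text
t 2.5
jar [0.3748062  0.37914769 0.105     ] [0.37739286 0.38026061 0.105     ] (array([0.37638099, 0.37973351, 0.10466703]), array([-0.2, -0.7,  0.6,  0.1]))
[0.23828433 0.78370784 0.57360491] [-9.56753910e-01  2.90898532e-01  2.77555756e-17] [-0.16686083 -0.54879874  0.81913211]
(array([ 0.46210667, -0.26201735,  0.08358774]), array([-0. , -0.1,  0.2,  0. ])) (array([ 0.4634888 , -0.23867137,  0.06917908]), array([-0.1, -0.4,  0.5,  0.1])) (array([ 0.46244794, -0.25219991,  0.07913861]), array([-0.1, -0.2,  0.3,  0. ])) 0.027469155331550907
[np.float64(-0.04023673694001491), np.float64(0.033401253279755364), np.float64(0.0012435056488450523)] 2.448754752931512
top
side
```

Request:
{"api": "step_arm", "payload": {
  "increments": [
    [0,0.02,0.03,0,0,3,-1],
    [0.01,0.05,0.05,0,0,7,-1],
    [0.02,0.085,0.07,0,0,11,-1],
    [0.035,0.12,0.09,0,0,15,-1],
    [0.05,0.16,0.1,0,0,19,-1],
    [0.065,0.2,0.11,0,0,23,-1],
    [0.08,0.24,0.12,0,0,27,-1],
    [0.09,0.275,0.12,0,0,31,-1],
    [0.1,0.31,0.12,0,0,35,-1],
    [0.11,0.345,0.12,0,0,39,-1]
  ]
}}

```text
t: 3.33
eef_pos: [0.4058, -0.2596, 0.3519]
tool_rot: [0.001, 0.842, 0.539, 0.0]
contact_force: [1.4, 0.1, -0.6]
gripper_width: 0.994
```

Request:
{"api": "step_arm", "payload": {
  "increments": [
    [0.02,0.04,0,0,0,3,-1],
    [0.035,0.08,0,0,0,6,-1],
    [0.05,0.12,0,0,0,9,-1],
    [0.06,0.16,0,0,0,12,-1],
    [0.065,0.2,0,0,0,15,-1],
    [0.07,0.24,0,0,0,18,-1],
    [0.07,0.28,0,0,0,21,-1],
    [0.065,0.32,0,0,0,23,-1],
    [0.06,0.36,0,0,0,25,-1],
    [0.05,0.4,0,0,0,25,-1]
  ]
}}

```text
t: 4.17
eef_pos: [0.4552, 0.1398, 0.3516]
tool_rot: [0.0, 0.707, 0.707, 0.0]
contact_force: [0.5, 0.4, -0.7]
gripper_width: 1.004
```

Request:
{"api": "step_arm", "payload": {
  "increments": [
    [-0.01,0.04,0,0,0,0,-1],
    [-0.02,0.08,-0.01,0,0,0,-1],
    [-0.03,0.12,-0.03,0,0,0,-1],
    [-0.045,0.155,-0.05,0,0,0,-1],
    [-0.06,0.19,-0.07,0,0,0,-1],
    [-0.07,0.22,-0.1,0,0,0,-1],
    [-0.077,0.242,-0.13,0,0,0,-1],
    [-0.077,0.242,-0.15,0,0,0,-1],
    [-0.077,0.242,-0.17,0,0,0,-1],
    [-0.077,0.242,-0.17,0,0,0,-1]
  ]
}}

```text
t: 5.0
eef_pos: [0.3763, 0.3784, 0.1774]
tool_rot: [-0.0, 0.707, 0.707, -0.003]
contact_force: [-0.6, -0.6, -1.0]
gripper_width: 1.001
```

```bash
python3 - <<'E'
from h import *
o=bot.get_obs();print(o["t"],o["eef_pos"],o["q"],R.from_quat(np.roll(o["tool_rot"],-1)).as_matrix().round(3))
im=cams()
a=im["top"][240:360,140:300,::-1];b=im["side"][300:470,230:430,::-1]
cv2.imwrite("pics/t1.png",cv2.resize(a,None,fx=5,fy=5,interpolation=cv2.INTER_CUBIC));cv2.imwrite("pics/s1.png",cv2.resize(b,None,fx=4,fy=3.5,interpolation=cv2.INTER_CUBIC))
E
```

```text
5.0 [0.37634538 0.37838006 0.17741261] [-0.27896209  0.41663638 -0.77977251  1.90220805  0.34958727  0.97091153
 -1.21844511] [[-0.001  1.    -0.005]
 [ 1.     0.001 -0.005]
 [-0.005 -0.005 -1.   ]]
```

View pics/t1.png

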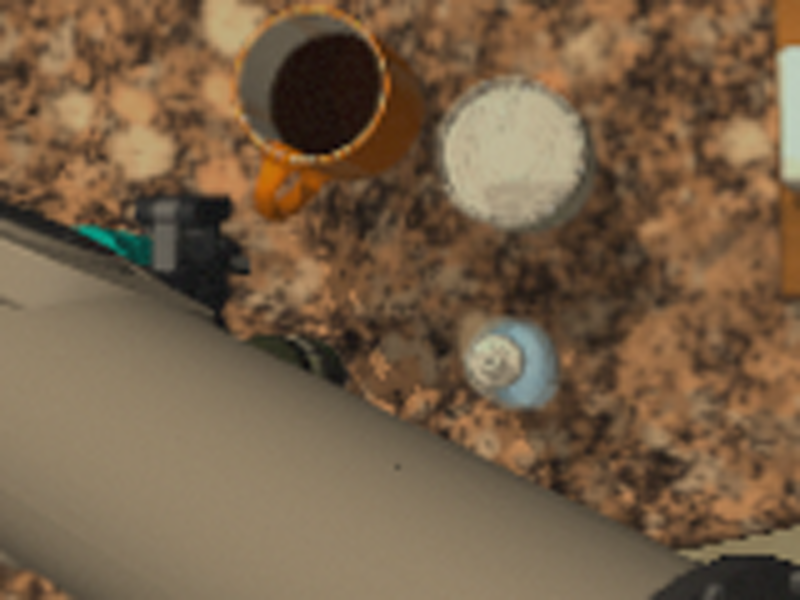

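View pics/s1.png

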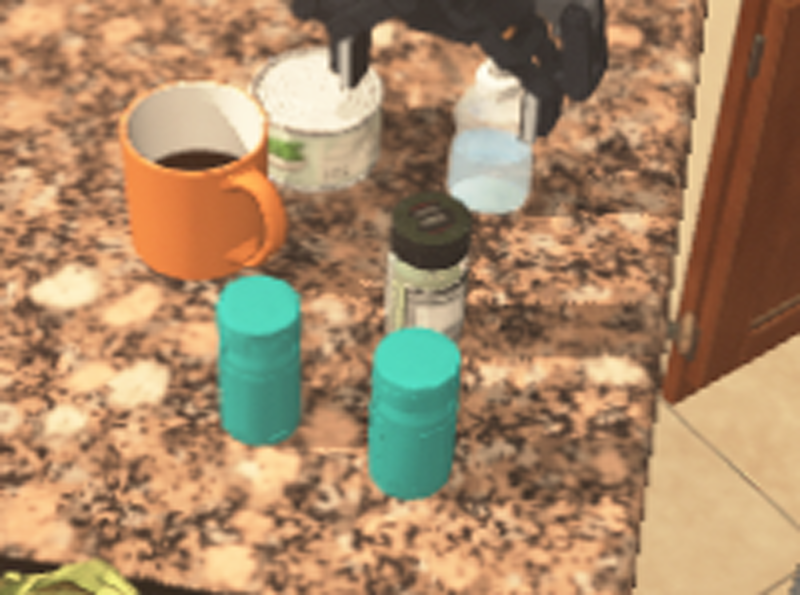

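Request:
{"api": "step_arm", "payload": {
  "increments": [
    [0,0.001,-0.035,0,0,0,-1],
    [0.0,0.002,-0.07,0,0,0,-1],
    [0,0.002,-0.095,0,0,0,-1],
    [0,0.002,-0.116,0,0,0,-1],
    [0,0.002,-0.116,0,0,0,-1],
    [0,0.002,-0.116,0,0,0,0.1],
    [0,0.002,-0.116,0,0,0,0.4],
    [0,0.002,-0.116,0,0,0,1],
    [0,0.002,-0.116,0,0,0,1],
    [0,0.002,-0.116,0,0,0,1]
  ],
  "force": 35
}}

```text
t: 5.93
eef_pos: [0.3791, 0.3832, 0.0672]
tool_rot: [0.0, 0.708, 0.707, 0.002]
contact_force: [-0.7, -0.8, 6.5]
gripper_width: 0.471
```

Request:
{"api": "step_arm", "payload": {
  "increments": [
    [0,0,0,0,0,0,1],
    [0,0,0,0,0,0,1],
    [0,0,0.02,0,0,0,1],
    [0,0,0.05,0,0,0,1]
  ]
}}

```text
t: 6.27
eef_pos: [0.3773, 0.3804, 0.1144]
tool_rot: [0.0, 0.707, 0.707, -0.002]
contact_force: [0.2, -0.1, -0.6]
gripper_width: 0.468
```

```bash
python3 - <<'E'
from h import *
o=bot.get_obs();print(o["t"],o["eef_pos"],o["q"],o["gripper_width"])
im=cams()
b=im["side"][270:470,230:430,::-1]
cv2.imwrite("pics/s2.png",cv2.resize(b,None,fx=3,fy=3,interpolation=cv2.INTER_CUBIC))
E
```

```text
6.2667 [0.3772815  0.38043109 0.11444758] [-0.32835086  0.50129709 -0.73167484  1.950987    0.43748666  0.85721769
 -1.29477917] 0.46830500269800707
```

View pics/s2.png

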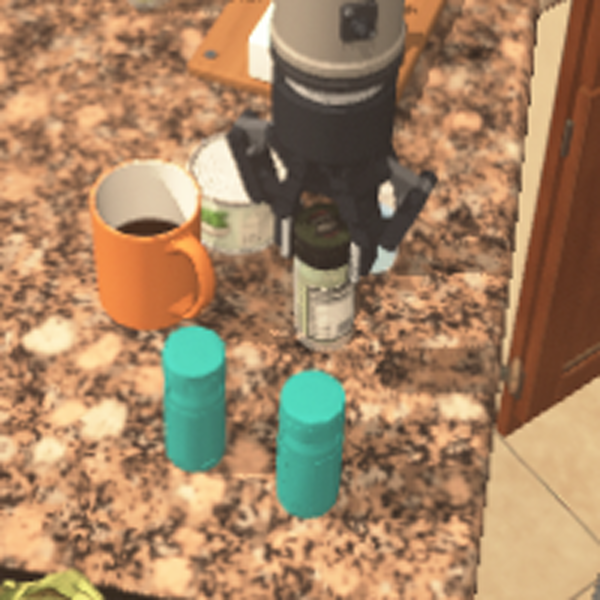

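Request:
{"api": "step_arm", "payload": {
  "increments": [
    [0,0,0.03,0,0,0,1],
    [0,0,0.065,0,0,0,1],
    [0.0,-0.01,0.1,0,0,0,1],
    [0.01,-0.035,0.125,0,0,0,1],
    [0.025,-0.07,0.14,0,0,0,1],
    [0.04,-0.105,0.14,0,0,0,1],
    [0.055,-0.14,0.14,0,0,1,1],
    [0.07,-0.175,0.14,0,0,2,1],
    [0.085,-0.21,0.14,0,0,3,1],
    [0.1,-0.245,0.14,0,0,3.1,1]
  ]
}}

```text
t: 7.2
eef_pos: [0.4785, 0.1349, 0.2555]
tool_rot: [0.001, 0.688, 0.726, 0.0]
contact_force: [1.1, 0.2, -0.4]
gripper_width: 0.473
```

Request:
{"api": "step_arm", "payload": {
  "increments": [
    [0.01,-0.035,0,0,0,0,1],
    [0.02,-0.07,0,0,0,0,1],
    [0.03,-0.105,0,0,0,0,1],
    [0.04,-0.135,0,0,0,0,1],
    [0.043,-0.155,-0.01,0,0,0,1],
    [0.045,-0.168,-0.03,0,0,0,1],
    [0.045,-0.173,-0.05,0,0,0,1],
    [0.045,-0.173,-0.08,0,0,0,1],
    [0.045,-0.173,-0.11,0,0,0,1],
    [0.045,-0.173,-0.11,0,0,0,1]
  ]
}}

```text
t: 8.03
eef_pos: [0.5192, -0.0367, 0.1404]
tool_rot: [-0.003, 0.688, 0.726, -0.003]
contact_force: [-1.6, -0.5, -1.4]
gripper_width: 0.471
```

```bash
python3 - <<'E'
from h import *
o=bot.get_obs();print(o["t"],o["eef_pos"],o["q"],o["gripper_width"],o["contact_force"])
im=cams()
b=im["side"][130:310,270:430,::-1]
cv2.imwrite("pics/s3.png",cv2.resize(b,None,fx=4,fy=3.3,interpolation=cv2.INTER_CUBIC))
cv2.imwrite("pics/t3.png",cv2.resize(im["top"][180:330,270:500,::-1],None,fx=3.4,fy=3.4,interpolation=cv2.INTER_CUBIC))
for c in("top","side"):
    print([(p.round(),k) for p,k in net("spice_jar",c)])
E
```

```text
8.0333 [ 0.51923725 -0.03670744  0.14038384] [ 0.43542427  0.40450256 -0.59400131  1.97003298  0.29269071  0.86137094
 -0.26326812] 0.47087894709681527 [-1.55056359 -0.54039202 -1.42996294]
[(array([169., 294.]), 0.84), (array([367., 261.]), 0.65), (array([167., 329.]), 0.62)]
[(array([292., 419.]), 0.97), (array([352., 244.]), 0.86), (array([331., 437.]), 0.6)]
```

View pics/s3.png

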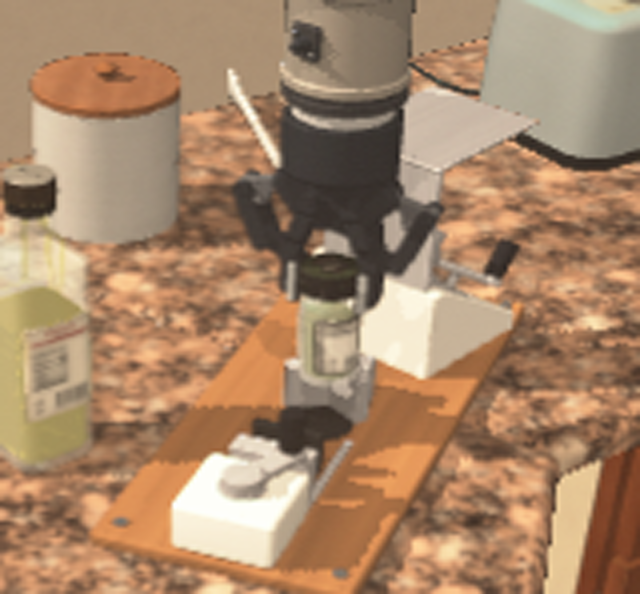

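View pics/t3.png

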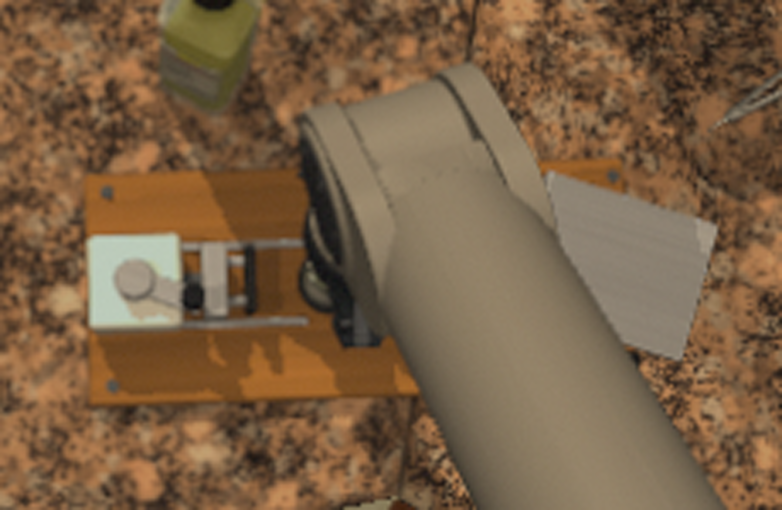

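Request:
{"api": "step_arm", "payload": {
  "increments": [
    [0.002,0,0,0,0,0,1],
    [0.002,-0.001,-0.02,0,0,0,1],
    [0.002,-0.001,-0.04,0,0,0,1],
    [0.002,-0.001,-0.052,0,0,0,1],
    [0.002,-0.001,-0.054,0,0,0,1],
    [0.002,-0.001,-0.054,0,0,0,1]
  ]
}}

```text
t: 8.73
eef_pos: [0.5254, -0.0368, 0.0915]
tool_rot: [-0.0, 0.688, 0.726, -0.0]
contact_force: [0.2, 0.3, -0.9]
gripper_width: 0.469
```

Request:
{"api": "step_arm", "payload": {
  "increments": [
    [0,0,-0.001,0,0,0,1],
    [0,0,-0.003,0,0,0,1],
    [0,0,-0.003,0,0,0,1]
  ]
}}

```text
t: 8.98
eef_pos: [0.5258, -0.037, 0.0889]
tool_rot: [0.0, 0.688, 0.726, 0.0]
contact_force: [0.3, -0.0, -1.5]
gripper_width: 0.47
```

```bash
python3 - <<'E'
from h import *
o=bot.get_obs();print(o["t"],o["eef_pos"],o["gripper_width"],o["contact_force"])
im=cams()
b=im["side"][200:300,310:400,::-1]
cv2.imwrite("pics/s4.png",cv2.resize(b,None,fx=6,fy=6,interpolation=cv2.INTER_CUBIC))
E
```

```text
8.9833 [ 0.52582736 -0.03698314  0.0889219 ] 0.46992245011782247 [ 0.26301142 -0.01062829 -1.48217812]
```

View pics/s4.png

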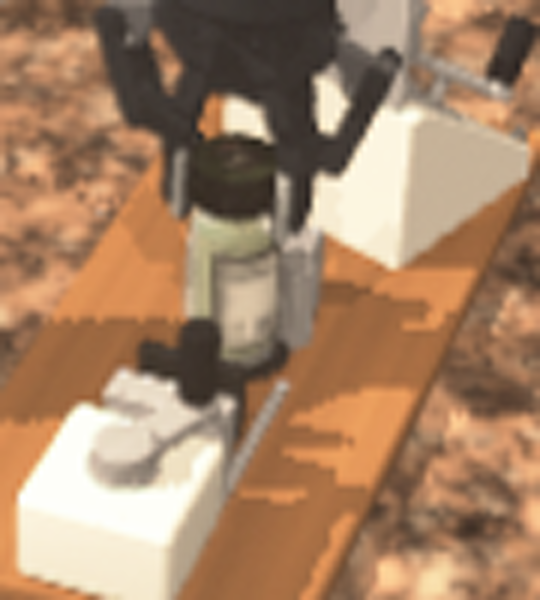

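Request:
{"api": "step_arm", "payload": {
  "increments": [
    [-0.003,0,-0.002,0,0,0,1],
    [-0.003,0,-0.004,0,0,0,1],
    [-0.003,0,-0.005,0,0,0,1],
    [-0.003,0,-0.006,0,0,0,1],
    [-0.003,0,-0.006,0,0,0,1]
  ]
}}

```text
t: 9.5
eef_pos: [0.5221, -0.037, 0.0824]
tool_rot: [-0.0, 0.688, 0.726, -0.0]
contact_force: [-1.1, -0.5, 2.0]
gripper_width: 0.473
```

Request:
{"api": "step_arm", "payload": {
  "increments": [
    [0,0,-0.001,0,0,0,1],
    [0,0,-0.001,0,0,0,1]
  ]
}}

```text
t: 9.67
eef_pos: [0.5222, -0.037, 0.0821]
tool_rot: [0.0, 0.688, 0.726, -0.0]
contact_force: [-4.2, -0.1, 11.0]
gripper_width: 0.471
```

Request:
{"api": "step_arm", "payload": {
  "increments": [
    [0,0,0.001,0,0,0,0.3],
    [0,0,0.001,0,0,0,0],
    [0,0,0.001,0,0,0,-0.4],
    [0,0,0.001,0,0,0,-0.8],
    [0,0,0.001,0,0,0,-0.8],
    [0,0,0.015,0,0,0,-0.8],
    [0,0,0.04,0,0,0,-0.8],
    [0,0,0.08,0,0,0,-0.8],
    [0,0,0.12,0,0,0,-0.8]
  ]
}}

```text
t: 10.42
eef_pos: [0.5213, -0.0368, 0.2017]
tool_rot: [-0.001, 0.688, 0.726, -0.001]
contact_force: [1.6, 0.8, 0.8]
gripper_width: 0.906
```

Request:
{"api": "step_arm", "payload": {
  "increments": [
    [-0.005,0.03,0,0,0,0,-0.5],
    [-0.01,0.065,0,0,0,0,-0.4],
    [-0.015,0.095,0,0,0,0,-0.4],
    [-0.015,0.1,0,0,0,0,-0.4]
  ]
}}

```text
t: 10.75
eef_pos: [0.5062, 0.0691, 0.2021]
tool_rot: [-0.0, 0.685, 0.728, 0.001]
contact_force: [-0.3, 0.7, -0.8]
gripper_width: 0.697
```

```bash
python3 - <<'E'
from h import *
o=bot.get_obs();print(o["t"],o["eef_pos"],o["q"],o["gripper_width"],o["contact_force"])
im=cams()
b=im["side"][170:310,290:410,::-1]
cv2.imwrite("pics/s5.png",cv2.resize(b,None,fx=5,fy=4.2,interpolation=cv2.INTER_CUBIC))
cv2.imwrite("pics/t5.png",cv2.resize(im["top"][180:330,270:500,::-1],None,fx=3.4,fy=3.4,interpolation=cv2.INTER_CUBIC))
a,b=net("crank_handle","top"),net("crank_handle","side");print(a,b)
print(net("crank_axis","top"))
if a and b: print(tri([("top",a[0][0]),("side",b[0][0])]))
E
```

```text
10.75 [0.50619567 0.06912088 0.20213386] [ 0.31505104  0.31257636 -0.67887119  1.93916058  0.2342155   0.96695456
 -0.41369958] 0.6971271034088499 [-0.28422224  0.71573818 -0.78675954]
[] [(array([347.008, 259.104]), 0.69)]
[(array([310.784, 255.504]), 0.84), (array([327.616, 201.792]), 0.69)]
```

View pics/s5.png

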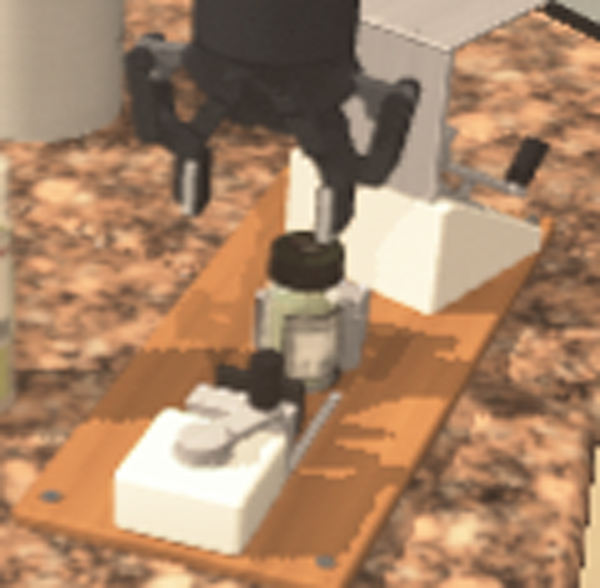

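View pics/t5.png

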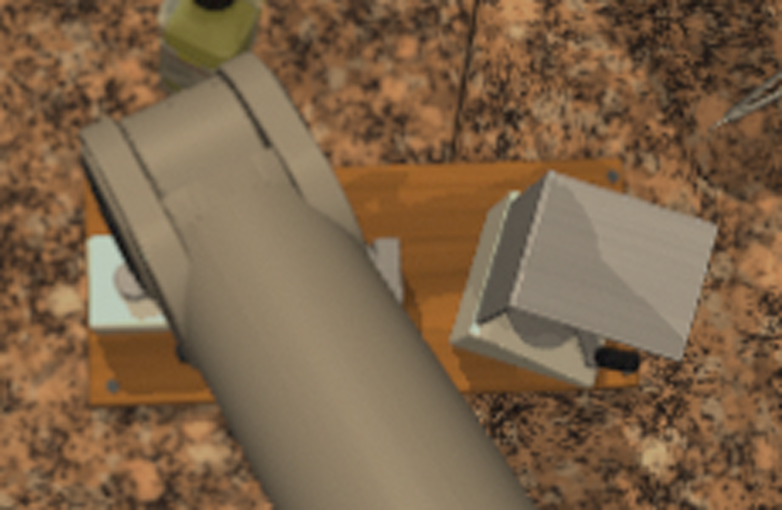

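```bash
python3 - <<'E'
from h import *
print(onz("top",(326.7,266.7),.108),onz("side",(343,255.4),.110),onz("side",(343.3,259.5),.095),tri([("top",(326.7,266.7)),("side",(343,255.4))]))
E
```

```text
[0.4988265  0.06197854 0.108     ] [0.4997003  0.06797166 0.11      ] [0.49934601 0.06514309 0.095     ] (array([0.50037077, 0.06229469, 0.10545839]), array([-0.1, -0.5,  0.6,  0.1]))
```

Request:
{"api": "step_arm", "payload": {
  "increments": [
    [-0.005,0.0015,-0.03,0,0,0,-0.4],
    [-0.005,0.0015,-0.06,0,0,0,-0.4],
    [-0.005,0.0015,-0.085,0,0,0,-0.4],
    [-0.005,0.0015,-0.105,0,0,0,-0.4],
    [-0.005,0.0015,-0.118,0,0,0,-0.4],
    [-0.005,0.0015,-0.118,0,0,0,-0.4],
    [-0.005,0.0015,-0.118,0,0,0,-0.4]
  ],
  "force": 20
}}

```text
t: 11.58
eef_pos: [0.5024, 0.0638, 0.0832]
tool_rot: [-0.0, 0.689, 0.725, -0.0]
contact_force: [-0.4, 0.6, 0.9]
gripper_width: 0.701
```

```bash
python3 - <<'E'
from h import *
o=bot.get_obs();print(o["t"],o["eef_pos"],o["gripper_width"],o["contact_force"])
im=cams()
b=im["side"][170:310,290:410,::-1]
cv2.imwrite("pics/s6.png",cv2.resize(b,None,fx=5,fy=4.2,interpolation=cv2.INTER_CUBIC))
E
```

```text
11.5833 [0.50237871 0.0637781  0.08315139] 0.7009210397120947 [-0.44331086  0.55982431  0.94839638]
```

View pics/s6.png

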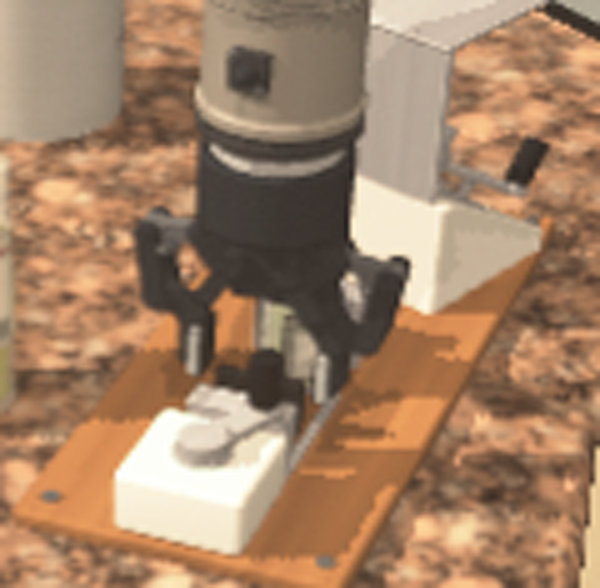

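Request:
{"api": "step_arm", "payload": {
  "increments": [
    [0,0,0,0,0,0,0],
    [0,0,0,0,0,0,0.4],
    [0,0,0,0,0,0,0.7],
    [0,0,0,0,0,0,1],
    [0,0,0,0,0,0,1],
    [0,0,0,0,0,0,1]
  ],
  "force": 20
}}

```text
t: 12.18
eef_pos: [0.5024, 0.0644, 0.0838]
tool_rot: [0.0, 0.688, 0.726, -0.0]
contact_force: [-2.6, -1.7, 6.6]
gripper_width: 0.2
```

```bash
python3 - <<'E'
from h import *
o=bot.get_obs();print(o["t"],o["eef_pos"],o["gripper_width"],o["contact_force"])
C=np.array([.5144,.1056]);p0=np.array([.502,.0645])
v=p0-C;th0=np.arctan2(v[1],v[0])
a0=(-np.pi/2+.054)-th0
print(a0, np.hypot(*v))
for a in np.arange(0.3,3.6,.1):
    t=-np.pi/2+.054-a; P=C+.045*np.array([np.cos(t),np.sin(t)]); print(round(a,2),P.round(4),(P-p0).round(4))
E
```

```text
12.1833 [0.50244158 0.06439798 0.08384283] 0.19953188540196037 [-2.6038179  -1.71349457  6.60130026]
0.34701859597462614 0.04292982646133104
0.3 [0.5034 0.062 ] [ 0.0014 -0.0025]
0.4 [0.4991 0.0633] [-0.0029 -0.0012]
0.5 [0.495 0.065] [-0.007   0.0005]
0.6 [0.491  0.0671] [-0.011   0.0026]
0.7 [0.4873 0.0697] [-0.0147  0.0052]
0.8 [0.4839 0.0726] [-0.0181  0.0081]
0.9 [0.4807 0.0758] [-0.0213  0.0113]
1.0 [0.4779 0.0793] [-0.0241  0.0148]
1.1 [0.4755 0.0831] [-0.0265  0.0186]
1.2 [0.4734 0.0871] [-0.0286  0.0226]
1.3 [0.4718 0.0912] [-0.0302  0.0267]
1.4 [0.4705 0.0956] [-0.0315  0.0311]
1.5 [0.4697 0.1   ] [-0.0323  0.0355]
1.6 [0.4694 0.1045] [-0.0326  0.04  ]
1.7 [0.4695 0.109 ] [-0.0325  0.0445]
1.8 [0.4701 0.1134] [-0.0319  0.0489]
1.9 [0.4711 0.1178] [-0.0309  0.0533]
2.0 [0.4725 0.1221] [-0.0295  0.0576]
2.1 [0.4744 0.1262] [-0.0276  0.0617]
2.2 [0.4766 0.1301] [-0.0254  0.0656]
2.3 [0.4793 0.1337] [-0.0227  0.0692]
2.4 [0.4823 0.1371] [-0.0197  0.0726]
2.5 [0.4856 0.1401] [-0.0164  0.0756]
2.6 [0.4892 0.1429] [-0.0128  0.0784]
2.7 [0.493  0.1452] [-0.009   0.0807]
2.8 [0.4971 0.1471] [-0.0049  0.0826]
2.9 [0.5013 0.1486] [-0.0007  0.0841]
3.0 [0.5057 0.1497] [0.0037 0.0852]
3.1 [0.5101 0.1504] [0.0081 0.0859]
3.2 [0.5146 0.1506] [0.0126 0.0861]
3.3 [0.5191 0.1504] [0.0171 0.0859]
3.4 [0.5235 0.1497] [0.0215 0.0852]
3.5 [0.5279 0.1485] [0.0259 0.084 ]
```

Request:
{"api": "step_arm", "payload": {
  "increments": [
    [-0.003,-0.0005,0,0,0,0,1],
    [-0.007,0.0005,0,0,0,0,1],
    [-0.011,0.0025,0,0,0,0,1],
    [-0.0145,0.005,0,0,0,0,1],
    [-0.018,0.008,0,0,0,0,1],
    [-0.0215,0.0115,0,0,0,0,1],
    [-0.024,0.015,0,0,0,0,1],
    [-0.0265,0.0185,0,0,0,0,1],
    [-0.0285,0.0225,0,0,0,0,1],
    [-0.03,0.0265,0,0,0,0,1]
  ]
}}

```text
t: 13.02
eef_pos: [0.4734, 0.0911, 0.0839]
tool_rot: [0.001, 0.688, 0.726, 0.001]
contact_force: [5.1, -1.7, 3.6]
gripper_width: 0.202
```

Request:
{"api": "step_arm", "payload": {
  "increments": [
    [-0.001,0.0045,0,0,0,0,1],
    [-0.0015,0.009,0,0,0,0,1],
    [-0.0018,0.0135,0,0,0,0,1],
    [-0.0015,0.018,0,0,0,0,1],
    [-0.001,0.0225,0,0,0,0,1],
    [0,0.027,0,0,0,0,1],
    [0.001,0.031,0,0,0,0,1],
    [0.003,0.035,0,0,0,0,1],
    [0.0055,0.039,0,0,0,0,1],
    [0.008,0.0425,0,0,0,0,1]
  ]
}}

```text
t: 13.85
eef_pos: [0.4786, 0.1336, 0.0836]
tool_rot: [-0.0, 0.688, 0.726, -0.002]
contact_force: [-3.4, -1.8, 13.0]
gripper_width: 0.202
```

```bash
python3 - <<'E'
from h import *
o=bot.get_obs();print(o["t"],o["eef_pos"],o["gripper_width"],o["contact_force"])
im=cams()
b=im["side"][170:310,290:410,::-1]
cv2.imwrite("pics/s7.png",cv2.resize(b,None,fx=5,fy=4.2,interpolation=cv2.INTER_CUBIC))
E
```

```text
13.85 [0.47861629 0.13360184 0.08357549] 0.20228390175747968 [-3.43392989 -1.77927227 12.96396383]
```

View pics/s7.png

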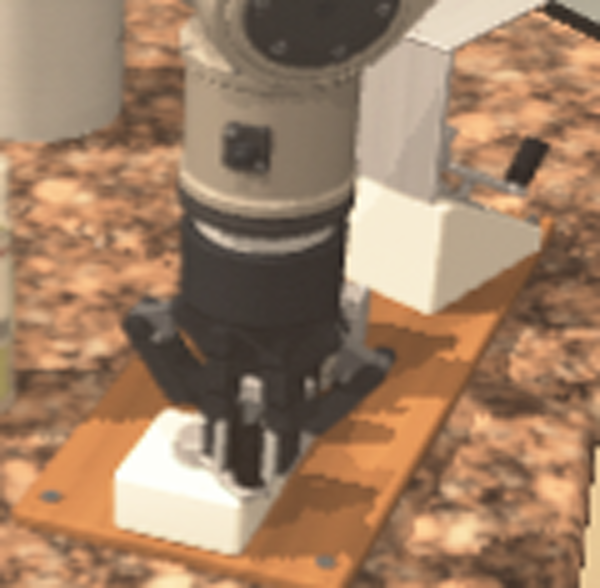

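Request:
{"api": "step_arm", "payload": {
  "increments": [
    [0.003,0.0035,0.001,0,0,0,1],
    [0.006,0.0065,0.001,0,0,0,1],
    [0.0095,0.009,0.001,0,0,0,1],
    [0.0135,0.0115,0.001,0,0,0,1],
    [0.0175,0.0135,0.001,0,0,0,1],
    [0.022,0.015,0.001,0,0,0,1],
    [0.0265,0.016,0.001,0,0,0,1],
    [0.031,0.0168,0.001,0,0,0,1],
    [0.031,0.0168,0.001,0,0,0,1]
  ]
}}

```text
t: 14.7
eef_pos: [0.5101, 0.1522, 0.084]
tool_rot: [-0.001, 0.688, 0.726, -0.0]
contact_force: [-1.9, 3.8, 4.2]
gripper_width: 0.198
```

```bash
python3 - <<'E'
from h import *
o=bot.get_obs();print(o["t"],o["eef_pos"],o["gripper_width"],o["contact_force"])
# circle fit, r=.045
P=np.array([[.5024,.0644],[.4734,.0911],[.4786,.1336],o["eef_pos"][:2]])
s=least_squares(lambda c:np.hypot(*(P-c).T)-.045,[.514,.105]);print(s.x,s.fun)
v=P-s.x;print((-np.pi/2+.054-np.arctan2(v[:,1],v[:,0]))%(2*np.pi))
im=cams()
cv2.imwrite("pics/s8.png",cv2.resize(im["side"][170:310,290:410,::-1],None,fx=5,fy=4.2,interpolation=cv2.INTER_CUBIC))
cv2.imwrite("pics/t8.png",cv2.resize(im["top"][180:330,270:500,::-1],None,fx=3.4,fy=3.4,interpolation=cv2.INTER_CUBIC))
E
```

```text
14.7 [0.51014084 0.15215023 0.08403717] 0.19762171055118002 [-1.92258302  3.76474058  4.19097292]
[0.51529126 0.10749158] [-2.14581115e-05 -1.59816652e-05  3.21903605e-05 -4.53430085e-05]
[0.34468565 1.25182205 2.24324552 3.08077132]
```

View pics/s8.png

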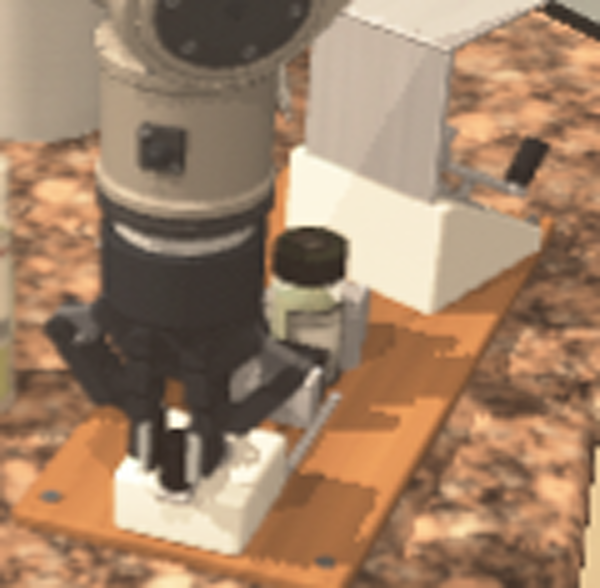

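View pics/t8.png

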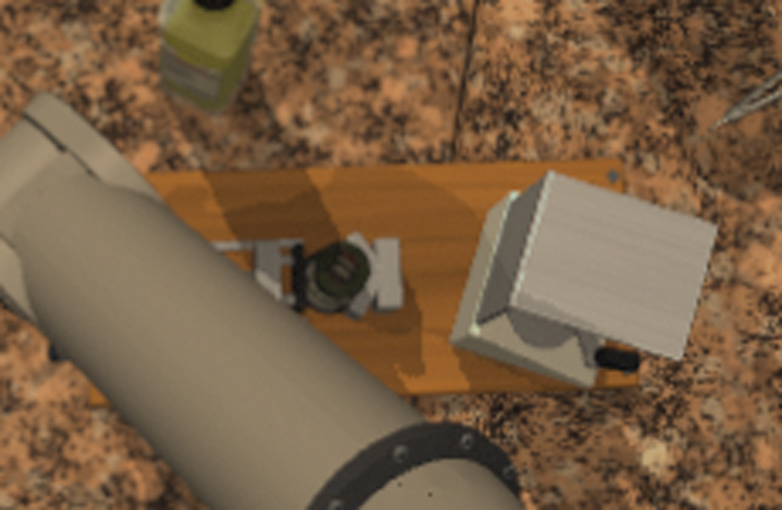

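Request:
{"api": "step_arm", "payload": {
  "increments": [
    [0.0045,0,0,0,0,0,1],
    [0.009,0,0,0,0,0,1],
    [0.0125,-0.0003,0,0,0,0,1],
    [0.0155,-0.001,0,0,0,0,1],
    [0.0155,-0.001,0,0,0,0,1],
    [0.0155,-0.001,0,0,0,0,1]
  ]
}}

```text
t: 15.3
eef_pos: [0.526, 0.1511, 0.0841]
tool_rot: [-0.001, 0.688, 0.726, 0.001]
contact_force: [-1.0, 5.3, 1.3]
gripper_width: 0.202
```

```bash
python3 - <<'E'
from h import *
o=bot.get_obs();print(o["t"],o["eef_pos"],o["gripper_width"],o["contact_force"])
v=o["eef_pos"][:2]-[.5153,.1075];print(np.hypot(*v),(-np.pi/2+.054-np.arctan2(v[1],v[0]))%(2*np.pi))
E
```

```text
15.3 [0.5259984  0.15109126 0.08414522] 0.20247557936730715 [-0.9694731   5.28573522  1.31769732]
0.04488489611315642 3.436261112438591
```

Request:
{"api": "step_arm", "payload": {
  "increments": [
    [0,0,0,0,0,0,0.5],
    [0,0,0,0,0,0,0],
    [0,0,0,0,0,0,-0.2],
    [0,0,0,0,0,0,-0.2],
    [0,0,0.03,0,0,0,-0.2],
    [0,0,0.06,0,0,0,-0.2],
    [0,0,0.1,0,0,0,-0.2],
    [-0.03,0,0.14,0,0,0,-0.2],
    [-0.06,0,0.18,0,0,0,-0.2],
    [-0.08,-0.01,0.22,0,0,0,-0.2]
  ]
}}

```text
t: 16.13
eef_pos: [0.4545, 0.1434, 0.2876]
tool_rot: [-0.001, 0.687, 0.726, -0.001]
contact_force: [1.0, -0.9, 0.8]
gripper_width: 0.596
```

```bash
python3 - <<'E'
from h import *
o=bot.get_obs();print(o["t"],o["eef_pos"],o["q"],o["gripper_width"],o["contact_force"])
im=cams()
cv2.imwrite("pics/s9.png",cv2.resize(im["side"][170:310,290:410,::-1],None,fx=5,fy=4.2,interpolation=cv2.INTER_CUBIC))
cv2.imwrite("pics/t9.png",cv2.resize(im["top"][220:310,280:400,::-1],None,fx=6,fy=6,interpolation=cv2.INTER_CUBIC))
r={}
for n in["lever_axis","lever_post","guard_edge"]:
    A=[];B=[]
    a,b=net(n,"top"),net(n,"side");print(n,[(p.round(1),round(k,2)) for p,k in a],[(p.round(1),round(k,2)) for p,k in b])
E
```

```text
16.1333 [0.45447519 0.14338076 0.28763964] [ 0.23616603  0.15759017 -0.7359817   1.90310838  0.11604271  1.12535316
 -0.48912016] 0.5956794271964719 [ 0.98331831 -0.88089977  0.75069379]
lever_axis [(array([443.4, 268.9]), 0.49)] [(array([378.2, 199.5]), 0.44)]
lever_post [(array([450.6, 280.7]), 0.49)] [(array([348.2, 262.8]), 0.75), (array([393.5, 206.8]), 0.53)]
guard_edge [(array([474.8, 266. ]), 0.61)] [(array([392.8, 160.4]), 0.62)]
```

View pics/s9.png

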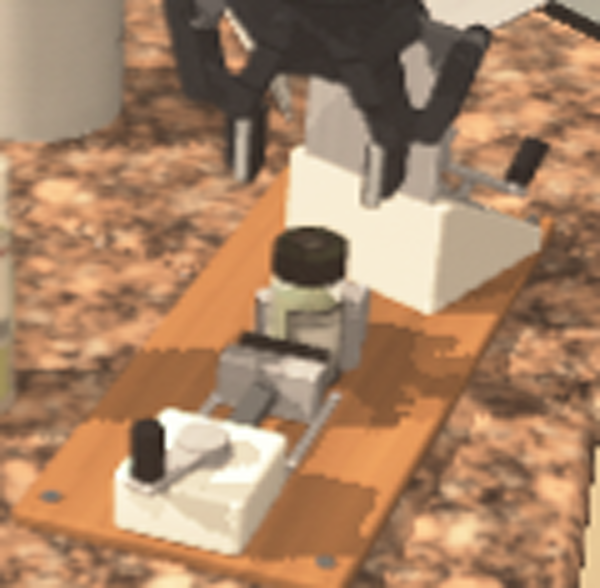

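View pics/t9.png

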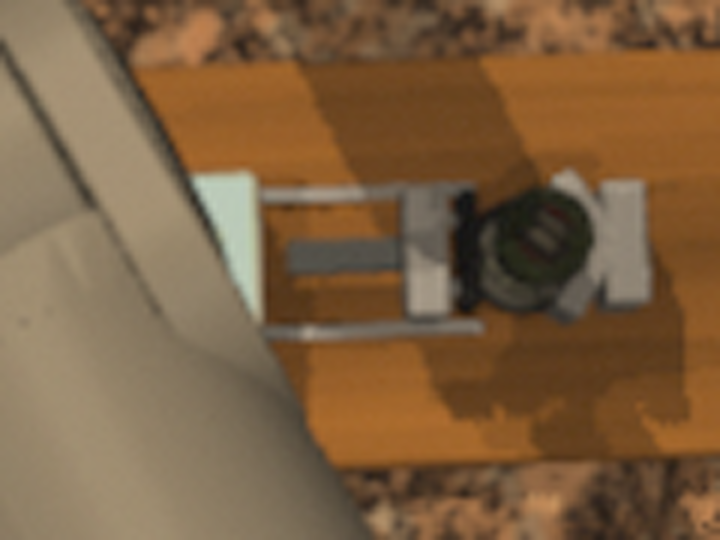

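```bash
python3 - <<'E'
from h import *
acc={}
for i in range(4):
    for n in["lever_axis","lever_post","guard_edge"]:
        for c,g in(("top",{"lever_axis":(446,265),"lever_post":(452,285),"guard_edge":(475,265)}),("side",{"lever_axis":(379,200),"lever_post":(395,207),"guard_edge":(391,160)})):
            for p,k in net(n,c):
                if np.hypot(*(p-g[n]))<12: acc.setdefault((n,c),[]).append(p)
for k,v in acc.items(): print(k,np.round(v,1).tolist())
for n in["lever_axis","lever_post","guard_edge"]:
    try: print(n,tri([(c,np.median(acc[n,c],axis=0)) for c in("top","side")]))
    except KeyError as e: print(n,e)
print(bot.get_obs()["t"])
im=cams()
cv2.imwrite("pics/s10.png",cv2.resize(im["side"][145:245,330:420,::-1],None,fx=8,fy=6,interpolation=cv2.INTER_CUBIC))
cv2.imwrite("pics/t10.png",cv2.resize(im["top"][220:310,395:495,::-1],None,fx=6.6,fy=6.6,interpolation=cv2.INTER_CUBIC))
E
```

```text
('lever_axis', 'top') [[443.4, 268.9], [443.4, 268.9], [443.4, 268.9], [443.4, 268.9]]
('lever_axis', 'side') [[378.2, 199.5], [378.2, 199.5], [378.2, 199.5], [378.2, 199.5]]
('lever_post', 'top') [[450.6, 280.7], [450.6, 280.7], [450.6, 280.7], [450.6, 280.7]]
('lever_post', 'side') [[393.5, 206.8], [393.5, 206.8], [393.5, 206.8], [393.5, 206.8]]
('guard_edge', 'top') [[474.8, 266.0], [474.8, 266.0], [474.8, 266.0], [474.8, 266.0]]
('guard_edge', 'side') [[392.8, 160.4], [392.8, 160.4], [392.8, 160.4], [392.8, 160.4]]
lever_axis (array([ 0.50347991, -0.21908144,  0.11329164]), array([-0.4, -1.7,  2.1,  0.3]))
lever_post (array([ 0.47178346, -0.24604222,  0.0833767 ]), array([ 0.2,  0.7, -0.9, -0.1]))
guard_edge (array([ 0.49336466, -0.26100693,  0.2251426 ]), array([ 0.2,  0.6, -0.8, -0.1]))
17.7333
```

View pics/s10.png

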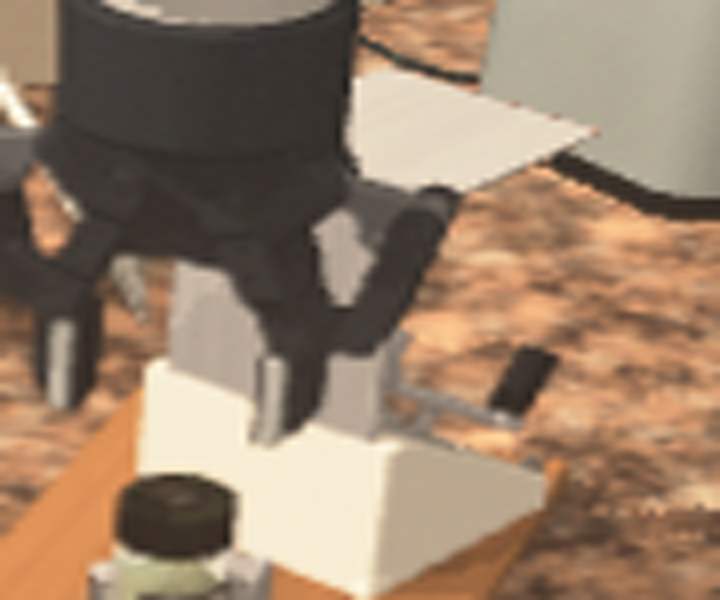

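View pics/t10.png

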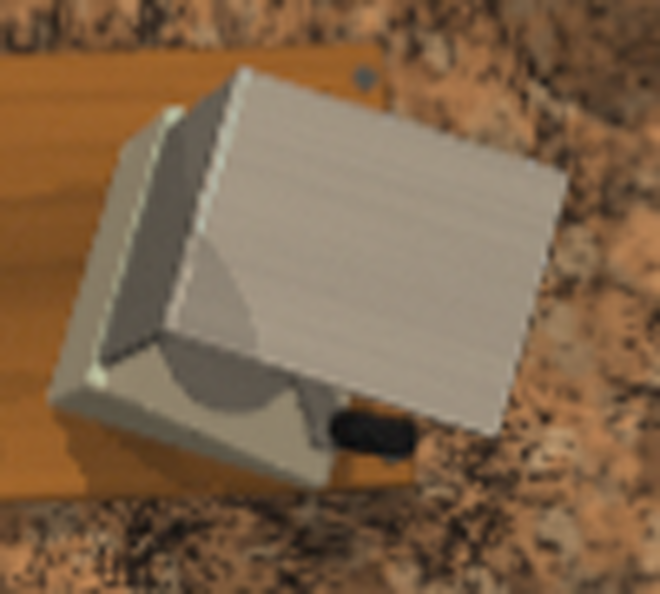

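```bash
python3 - <<'E'
from h import *
a=.0539-np.radians(110);z=np.array([np.sin(.6109)*np.cos(a),np.sin(.6109)*np.sin(a),np.cos(.6109)])
x=np.array([-np.cos(.6109)*np.cos(a),-np.cos(.6109)*np.sin(a),np.sin(.6109)]);y=np.cross(z,x)
M=np.c_[x,y,z]
obs={"LN":((444.2,293.8),(398.5,225)),"UN":((409.7,277.3),(379,219.7)),"UF":((422,236.7),(348.75,206.3))}
for n,(t,s) in obs.items():
    X=tri([("top",t),("side",s)]);print(n,X, "lev",(X[0]@M).round(4))
    if n=="LN": print("foot est",(X[0]+.075*x-.055*y).round(4),"A",(X[0]+.075*x-.055*y+.042*z).round(4))
    if n in("UN","UF"): print(" y-based", (X[0]@y)+(-.055 if n=="UN" else .055))
for t in[(481.4,246.5),(470.3,285.9)]: 
    G=onz("top",t,.222);print("guard",G,(G@M).round(4))
print("gside",onz("side",(404.5,166.9),.222),onz("side",(378.4,156.6),.222))
P=np.array([.4624,-.2522,.0791]);print("P",(P@M).round(4)); 
for A in([.5042,-.2297,.1012],[.5131,-.2313,.1034]): print((np.array(A)@M).round(4))
E
```

```text
LN (array([ 0.44507805, -0.24388221,  0.02664486]), array([-0.1, -0.3,  0.4,  0. ])) lev [-0.0698 -0.4968  0.0814]
foot est [ 0.5156 -0.2011  0.0697] A [ 0.5086 -0.2242  0.1041]
UN (array([ 0.47838422, -0.14089318,  0.09820509]), array([ 0. ,  0.1, -0.1, -0. ])) lev [ 0.0599 -0.4987  0.0779]
 y-based -0.5536815949100571
UF (array([ 0.58131336, -0.17252086,  0.09461985]), array([-0.1, -0.4,  0.5,  0.1])) lev [ 0.0576 -0.6064  0.0752]
 y-based -0.5513598980011956
guard [ 0.53893129 -0.27777232  0.222     ] [ 0.0381 -0.5964  0.2444]
guard [ 0.45117382 -0.25059663  0.222     ] [ 0.0385 -0.5046  0.2441]
gside [ 0.45086773 -0.2452666   0.222     ] [ 0.53764243 -0.27059735  0.222     ]
P [-0.0421 -0.5158  0.126 ]
[-0.0018 -0.5492  0.1248]
[ 3.000e-04 -5.582e-01  1.260e-01]
```

```bash
cat > lev.py <<'E'
from h import *
a=.0539-np.radians(110);z=np.array([np.sin(.6109)*np.cos(a),np.sin(.6109)*np.sin(a),np.cos(.6109)])
x=np.array([-np.cos(.6109)*np.cos(a),-np.cos(.6109)*np.sin(a),np.sin(.6109)]);y=np.cross(z,x)
M=np.c_[x,y,z]
A=np.array([.003,-.553,.122])
def tcp(phi,zl=.118,r=.0585): p=np.radians(phi); return M@np.array([A[0]+r*np.cos(p),A[1]+r*np.sin(p),zl])
def rot(phi):
    p=np.radians(phi); ty=M@[-np.sin(p),np.cos(p),0]; tz=-z; return R.from_matrix(np.c_[np.cross(ty,tz),ty,tz])
def cur():
    o=bot.get_obs(); return o["eef_pos"],R.from_quat(np.roll(o["tool_rot"],-1))
E
python3 - <<'E'
from lev import *
p,r=cur();print(p)
for zl in(.24,.118): print(zl,tcp(141,zl).round(4),(tcp(141,zl)-p).round(4))
for ph in(141,155,170): print(ph,np.degrees((rot(ph)*r.inv()).as_rotvec()).round(1))
E
```

```text
[0.45665307 0.14259493 0.28681888]
0.24 [ 0.4437 -0.3151  0.1722] [-0.013  -0.4577 -0.1146]
0.118 [ 0.4641 -0.2482  0.0723] [ 0.0074 -0.3908 -0.2145]
141 [ 35.7   8.  -57. ]
155 [ 35.7   3.5 -43.5]
170 [ 35.4  -1.2 -29. ]
```

Request:
{"api": "step_arm", "payload": {
  "increments": [
    [0,-0.01,0.03,0,0,-2,0],
    [0,-0.035,0.055,0,0,-5,0],
    [0,-0.07,0.075,0,0,-9,0],
    [0,-0.11,0.08,0,0,-13,0],
    [0,-0.15,0.08,0,0,-17,0],
    [0,-0.19,0.08,0,0,-21,0],
    [0,-0.23,0.08,0,0,-25,0],
    [0,-0.27,0.08,0,0,-29,0],
    [-0.005,-0.31,0.08,0,0,-33,0],
    [-0.01,-0.35,0.08,0,0,-37,0]
  ]
}}

```text
t: 18.67
eef_pos: [0.4462, -0.2093, 0.367]
tool_rot: [0.0, 0.884, 0.468, 0.0]
contact_force: [-0.1, -0.0, 0.7]
gripper_width: 0.501
```

```bash
python3 - <<'E'
from lev import *
p,r=cur();print(p,bot.get_obs()["q"])
for zl in(.3,.24,.118): print(zl,tcp(141,zl).round(4),(tcp(141,zl)-p).round(4))
for ph in(141,155,170): print(ph,np.degrees((rot(ph)*r.inv()).as_rotvec()).round(1))
E
```

```text
[ 0.44620066 -0.20927899  0.36695367] [ 0.65820962  0.08812029 -0.37007083  1.77144958  0.0332998   1.28771523
 -0.31575966]
0.3 [ 0.4337 -0.3481  0.2214] [-0.0125 -0.1388 -0.1456]
0.24 [ 0.4437 -0.3151  0.1722] [-0.0025 -0.1059 -0.1947]
0.118 [ 0.4641 -0.2482  0.0723] [ 0.0179 -0.0389 -0.2947]
141 [ 35.   -3.7 -21.1]
155 [34.1 -7.9 -7.5]
170 [ 32.8 -12.3   7. ]
```

Request:
{"api": "step_arm", "payload": {
  "increments": [
    [-0.002,-0.03,0,5,-1,-1,0],
    [-0.004,-0.06,0,10,-2,-2,0],
    [-0.006,-0.09,-0.01,15,-3.5,-3,0],
    [-0.008,-0.11,-0.02,20,-4.5,-4.5,0],
    [-0.01,-0.125,-0.035,25,-6,-5.5,0],
    [-0.012,-0.139,-0.05,30,-7,-6.5,0],
    [-0.0125,-0.139,-0.07,34,-8,-7.5,0],
    [-0.0125,-0.139,-0.09,34,-8,-7.5,0],
    [-0.0125,-0.139,-0.11,34,-8,-7.5,0],
    [-0.0125,-0.139,-0.11,34,-8,-7.5,0]
  ]
}}

```text
t: 19.5
eef_pos: [0.4323, -0.3456, 0.2525]
tool_rot: [-0.229, 0.871, 0.389, 0.197]
contact_force: [-0.6, 1.4, -0.8]
gripper_width: 0.497
```

```bash
python3 - <<'E'
from lev import *
p,r=cur();o=bot.get_obs();print(p,o["q"],o["contact_force"])
for zl in(.3,.24,.18,.118): print(zl,tcp(141,zl).round(4),(tcp(141,zl)-p).round(4))
for ph in(141,155,170): print(ph,np.degrees((rot(ph)*r.inv()).as_rotvec()).round(1))
im=cams()
cv2.imwrite("pics/s11.png",cv2.resize(im["side"][60:260,300:500,::-1],None,fx=3,fy=3,interpolation=cv2.INTER_CUBIC))
cv2.imwrite("pics/t11.png",cv2.resize(im["top"][200:350,380:580,::-1],None,fx=4,fy=4,interpolation=cv2.INTER_CUBIC))
E
```

```text
[ 0.43225514 -0.34562818  0.25254268] [ 1.01639508  0.47917687 -0.22771704  1.64902626 -0.43246854  1.36482019
  0.23009773] [-0.56889182  1.41563805 -0.82323515]
0.3 [ 0.4337 -0.3481  0.2214] [ 0.0014 -0.0024 -0.0312]
0.24 [ 0.4437 -0.3151  0.1722] [ 0.0114  0.0305 -0.0803]
0.18 [ 0.4537 -0.2822  0.1231] [ 0.0215  0.0634 -0.1295]
0.118 [ 0.4641 -0.2482  0.0723] [ 0.0318  0.0974 -0.1802]
141 [  2.2   7.6 -11.5]
155 [-0.1 -0.1 -0.1]
170 [-2.6 -8.3 12.2]
```

View pics/s11.png

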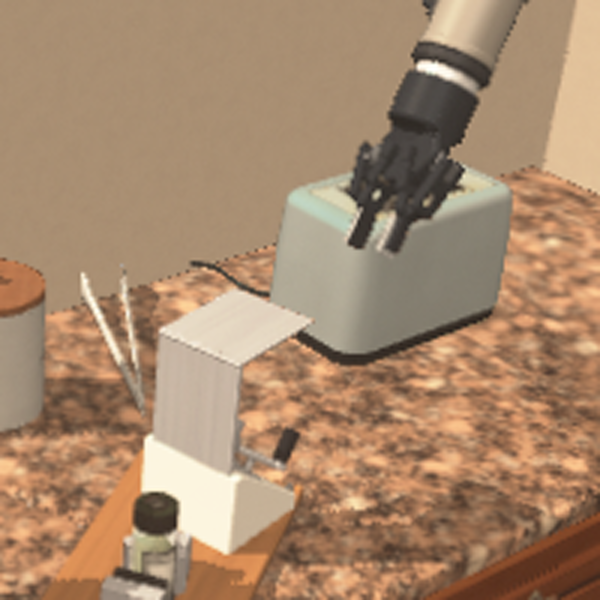

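View pics/t11.png

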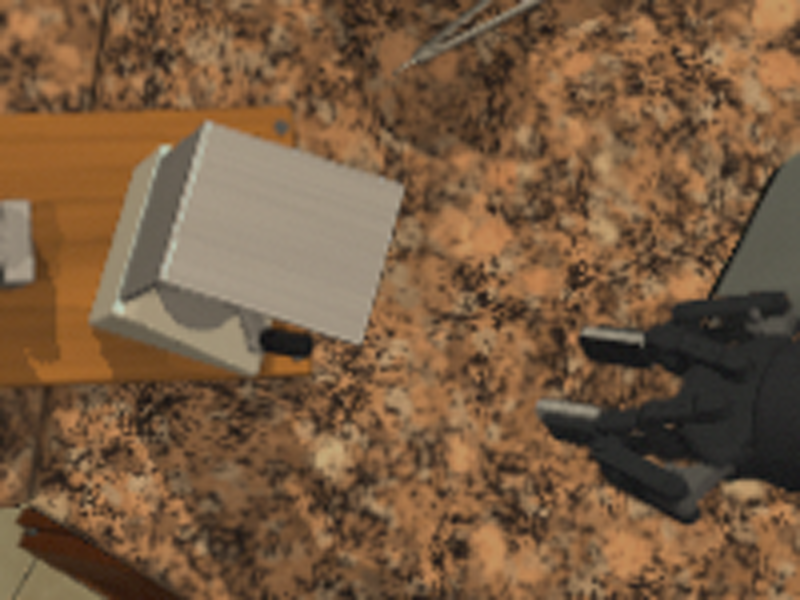

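Request:
{"api": "step_arm", "payload": {
  "increments": [
    [0.003,0.005,-0.03,0,0,0,0],
    [0.007,0.018,-0.06,0,0,0,0],
    [0.012,0.034,-0.085,0,0,0,0],
    [0.017,0.05,-0.11,0,0,0,0],
    [0.022,0.065,-0.132,0,0,0,0],
    [0.0255,0.077,-0.15,0,0,0,0],
    [0.0255,0.077,-0.15,0,0,0,0],
    [0.0255,0.077,-0.15,0,0,0,0]
  ]
}}

```text
t: 20.27
eef_pos: [0.4605, -0.2693, 0.1081]
tool_rot: [-0.225, 0.87, 0.391, 0.198]
contact_force: [0.2, -0.2, 0.7]
gripper_width: 0.5
```

```bash
python3 - <<'E'
from lev import *
p,r=cur();o=bot.get_obs();print(p,o["q"],o["contact_force"],(p@M).round(4))
print((tcp(141)-p).round(4))
im=cams()
cv2.imwrite("pics/s12.png",cv2.resize(im["side"][130:240,340:440,::-1],None,fx=6,fy=5.4,interpolation=cv2.INTER_CUBIC))
cv2.imwrite("pics/t12.png",cv2.resize(im["top"][230:330,400:530,::-1],None,fx=6,fy=6,interpolation=cv2.INTER_CUBIC))
E
```

```text
[ 0.4605011  -0.26929242  0.10810544] [ 0.94039207  0.59937523 -0.27712802  1.84718111 -0.47806128  1.01850477
  0.28160357] [ 0.15840779 -0.22734725  0.74242099] [-0.0393 -0.5189  0.1595]
[ 0.0036  0.0211 -0.0358]
```

View pics/s12.png

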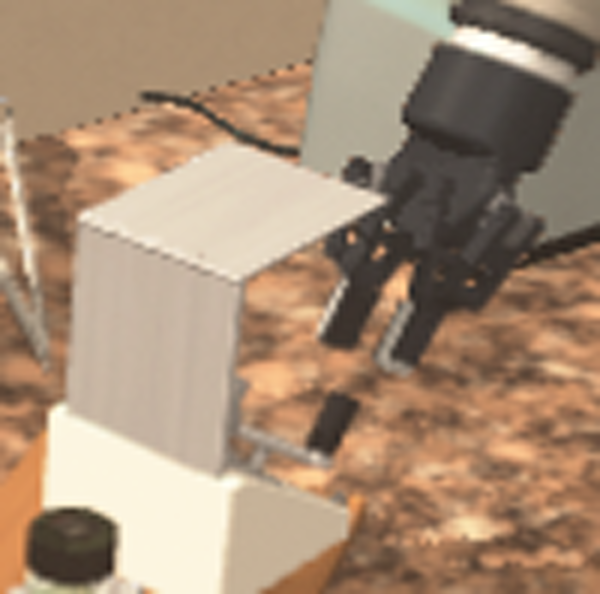

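View pics/t12.png

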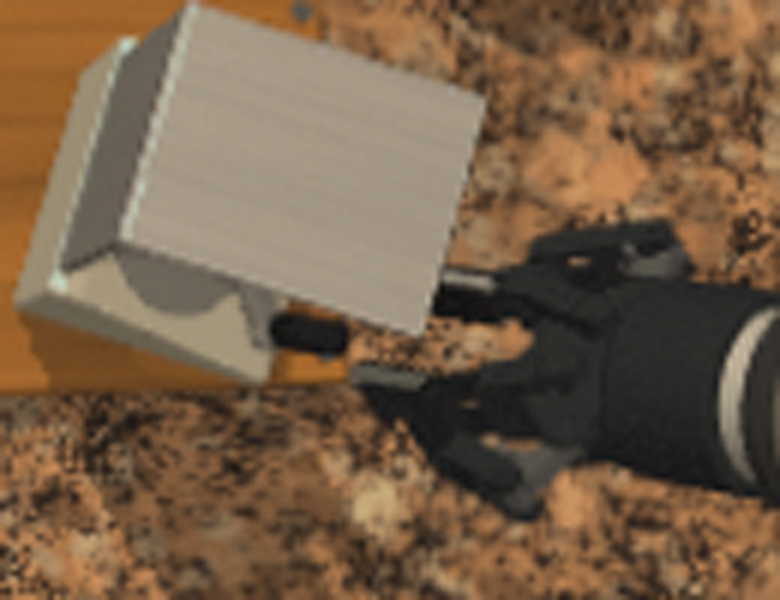

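Request:
{"api": "step_arm", "payload": {
  "increments": [
    [0.001,0.007,-0.012,0,0,0,0],
    [0.002,0.014,-0.024,0,0,0,0],
    [0.0035,0.021,-0.035,0,0,0,0],
    [0.0035,0.021,-0.035,0,0,0,0],
    [0.0035,0.021,-0.035,0,0,0,0.3],
    [0.0035,0.021,-0.035,0,0,0,0.5],
    [0.0035,0.021,-0.035,0,0,0,0.5],
    [0.0035,0.021,-0.035,0,0,0,0.5]
  ]
}}

```text
t: 21.03
eef_pos: [0.4635, -0.2495, 0.0726]
tool_rot: [-0.224, 0.871, 0.39, 0.198]
contact_force: [0.4, -0.1, -0.4]
gripper_width: 0.248
```

```bash
python3 - <<'E'
from lev import *
p,r=cur();o=bot.get_obs();print(p,o["contact_force"],(p@M).round(4),o["gripper_width"])
im=cams()
cv2.imwrite("pics/s13.png",cv2.resize(im["side"][130:240,340:440,::-1],None,fx=6,fy=5.4,interpolation=cv2.INTER_CUBIC))
cv2.imwrite("pics/t13.png",cv2.resize(im["top"][230:330,400:530,::-1],None,fx=6,fy=6,interpolation=cv2.INTER_CUBIC))
E
```

```text
[ 0.46354817 -0.24954262  0.07262045] [ 0.40259184 -0.13844818 -0.35737007] [-0.0435 -0.5161  0.1191] 0.24774333603133017
```

View pics/s13.png

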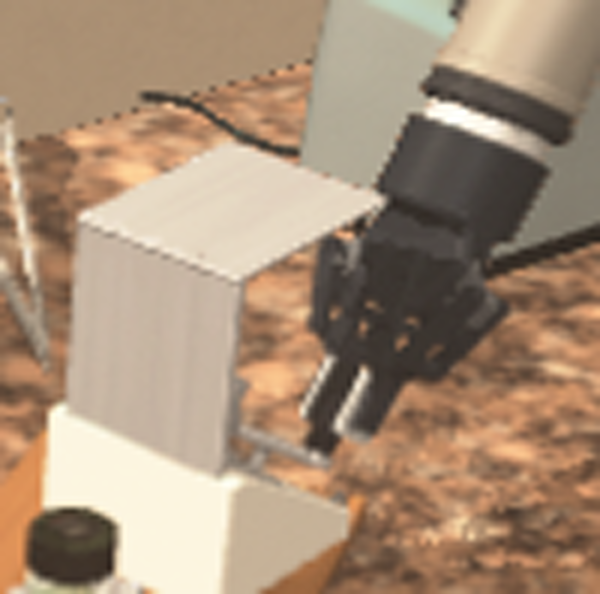

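View pics/t13.png

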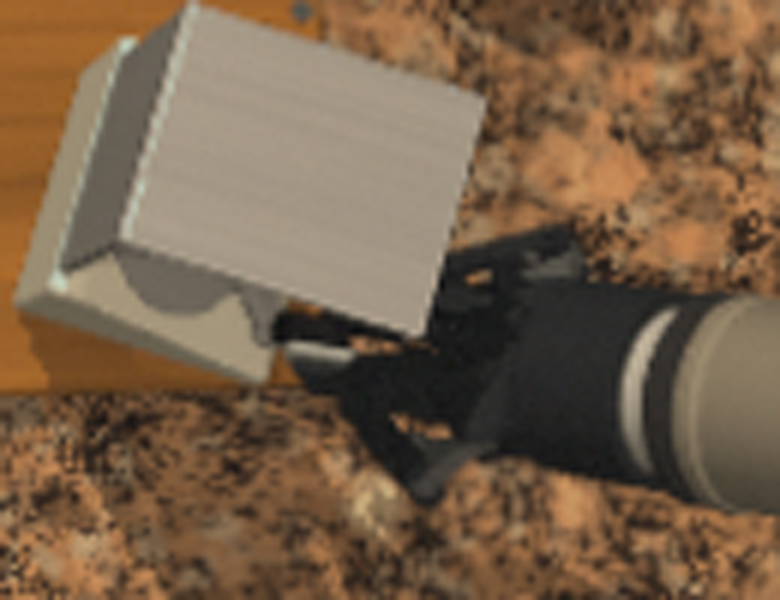

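```bash
python3 - <<'E'
from lev import *
p,r=cur()
c=tcp(141,.1185)
for i in range(0,17):
    ph=141+6*i; tr=155+(max(0,ph-153))*0.8
    d=tcp(ph,.1185)-c; print(ph,round(tr,1),d.round(4),(z*(tr-155)).round(1))
E
```

```text
141 155.0 [0. 0. 0.] [-0. -0.  0.]
147 155.0 [ 0.0039 -0.0043 -0.0021] [-0. -0.  0.]
153 155.0 [ 0.0082 -0.0082 -0.0038] [-0. -0.  0.]
159 159.8 [ 0.013  -0.0118 -0.0052] [-0.8 -2.6  3.9]
165 164.6 [ 0.0181 -0.015  -0.0063] [-1.6 -5.3  7.9]
171 169.4 [ 0.0235 -0.0177 -0.0071] [-2.4 -7.9 11.8]
177 174.2 [ 0.0292 -0.02   -0.0074] [ -3.2 -10.5  15.7]
183 179.0 [ 0.0351 -0.0218 -0.0074] [ -4.  -13.2  19.7]
189 183.8 [ 0.041  -0.023  -0.0071] [ -4.8 -15.8  23.6]
195 188.6 [ 0.0471 -0.0238 -0.0063] [ -5.6 -18.4  27.5]
201 193.4 [ 0.0531 -0.024  -0.0052] [ -6.4 -21.1  31.5]
207 198.2 [ 0.059  -0.0237 -0.0038] [ -7.2 -23.7  35.4]
213 203.0 [ 0.0648 -0.0228 -0.0021] [ -8.  -26.3  39.3]
219 207.8 [ 0.0704 -0.0214  0.    ] [ -8.8 -29.   43.3]
225 212.6 [ 0.0758 -0.0195  0.0024] [ -9.6 -31.6  47.2]
231 217.4 [ 0.0808 -0.0172  0.005 ] [-10.4 -34.2  51.1]
237 222.2 [ 0.0854 -0.0143  0.0078] [-11.2 -36.9  55. ]
```

Request:
{"api": "step_arm", "payload": {
  "increments": [
    [0.004,-0.0045,-0.002,0,0,0,0.5],
    [0.008,-0.008,-0.004,0,0,0,0.5],
    [0.013,-0.012,-0.005,-0.8,-2.6,3.9,0.5],
    [0.018,-0.015,-0.0065,-1.6,-5.3,7.9,0.5],
    [0.0235,-0.0175,-0.007,-2.4,-7.9,11.8,0.5],
    [0.029,-0.02,-0.0075,-3.2,-10.5,15.7,0.5],
    [0.029,-0.02,-0.0075,-3.2,-10.5,15.7,0.5]
  ]
}}

```text
t: 21.72
eef_pos: [0.491, -0.2682, 0.0637]
tool_rot: [-0.191, 0.792, 0.531, 0.233]
contact_force: [-4.6, 0.3, 3.0]
gripper_width: 0.252
```

```bash
python3 - <<'E'
from lev import *
p,r=cur();o=bot.get_obs();l=p@M;print(o["q"],o["contact_force"],(o["contact_force"]@M).round(1),l.round(4),np.degrees(np.arctan2(l[1]-A[1],l[0]-A[0])),o["gripper_width"])
im=cams()
cv2.imwrite("pics/s14.png",cv2.resize(im["side"][130:240,340:440,::-1],None,fx=6,fy=5.4,interpolation=cv2.INTER_CUBIC))
E
```

```text
[ 0.96312946  0.7047793  -0.36239084  1.80125697 -0.41760842  0.94459707
  0.56030586] [-4.56110894  0.30488229  3.04986205] [0.9 4.5 3.1] [-0.0567 -0.5478  0.1175] 174.99390114753933 0.25183403415788547
```

View pics/s14.png

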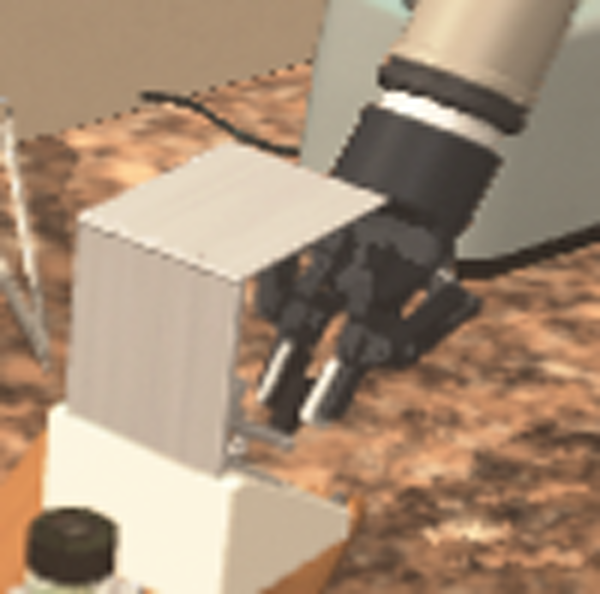

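Request:
{"api": "step_arm", "payload": {
  "increments": [
    [0.0055,-0.003,0.001,-0.8,-2.7,4,0.5],
    [0.0115,-0.004,0.002,-1.6,-5.3,7.9,0.5],
    [0.0175,-0.005,0.003,-2.4,-7.9,11.8,0.5],
    [0.0235,-0.005,0.004,-3.2,-10.6,15.8,0.5],
    [0.0295,-0.0045,0.0055,-4,-13.2,19.7,0.5],
    [0.035,-0.004,0.0075,-4.8,-15.8,23.6,0.5],
    [0.035,-0.004,0.0075,-4.8,-15.8,23.6,0.5]
  ]
}}

```text
t: 22.4
eef_pos: [0.5227, -0.275, 0.0696]
tool_rot: [-0.128, 0.636, 0.711, 0.271]
contact_force: [-11.6, -4.0, 1.5]
gripper_width: 0.253
```

```bash
python3 - <<'E'
from lev import *
p,r=cur();o=bot.get_obs();l=p@M;print(o["q"],o["contact_force"],(o["contact_force"]@M).round(1),l.round(4),np.degrees(np.arctan2(l[1]-A[1],l[0]-A[0])),o["gripper_width"])
im=cams()
cv2.imwrite("pics/s15.png",cv2.resize(im["side"][130:240,340:440,::-1],None,fx=6,fy=5.4,interpolation=cv2.INTER_CUBIC))
E
```

```text
[ 1.011813    0.75056676 -0.48071222  1.72400299 -0.30850605  0.95772988
  0.93275866] [-11.60388585  -4.00214909   1.53730678] [-5.   9.9  5.4] [-0.0511 -0.5801  0.1207] -153.38922175239136 0.25270916440015795
```

View pics/s15.png

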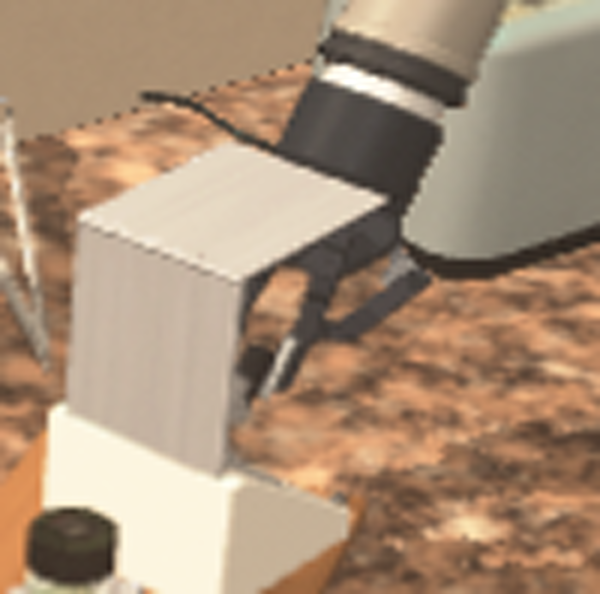

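Request:
{"api": "step_arm", "payload": {
  "increments": [
    [0.003,0.0005,0.001,-0.4,-1.3,2,0.5],
    [0.0055,0.0015,0.002,-0.8,-2.7,4,0.5],
    [0.0085,0.0025,0.0035,-1.2,-4,6,0.5],
    [0.011,0.0035,0.0045,-1.6,-5.3,7.9,0.5],
    [0.0135,0.0045,0.006,-2,-6.6,9.9,0.5],
    [0.016,0.0055,0.007,-2.4,-7.9,11.8,0.5],
    [0.016,0.0055,0.007,-2.4,-7.9,11.8,0.5]
  ]
}}

```text
t: 23.08
eef_pos: [0.5441, -0.2673, 0.0788]
tool_rot: [-0.09, 0.542, 0.785, 0.287]
contact_force: [-0.5, -0.5, 1.1]
gripper_width: 0.245
```

```bash
python3 - <<'E'
from lev import *
p,r=cur();o=bot.get_obs();l=p@M;print(o["q"],o["contact_force"],(o["contact_force"]@M).round(1),l.round(4),np.degrees(np.arctan2(l[1]-A[1],l[0]-A[0]))%360,o["gripper_width"])
im=cams()
cv2.imwrite("pics/s16.png",cv2.resize(im["side"][130:240,340:440,::-1],None,fx=6,fy=5.4,interpolation=cv2.INTER_CUBIC))
E
```

```text
[ 1.02864743  0.76616523 -0.55118064  1.69565696 -0.26254214  0.95639863
  1.11212634] [-0.45206635 -0.49050761  1.1061417 ] [0.1 0.3 1.3] [-0.0346 -0.5983  0.1204] 230.33181232929138 0.24504361125134447
```

View pics/s16.png

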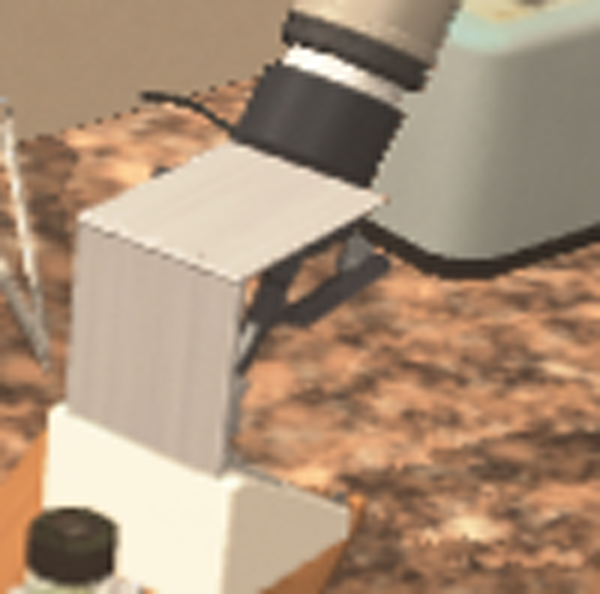

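Request:
{"api": "step_arm", "payload": {
  "increments": [
    [-0.003,-0.001,-0.0015,0,0,0,0.5],
    [-0.006,-0.0025,-0.003,0,0,0,0.5],
    [-0.009,-0.0035,-0.0045,0,0,0,0.5],
    [-0.011,-0.004,-0.005,0,0,0,0.5],
    [-0.011,-0.004,-0.005,0,0,0,0.5]
  ]
}}

```text
t: 23.6
eef_pos: [0.5355, -0.2701, 0.0753]
tool_rot: [-0.088, 0.542, 0.784, 0.289]
contact_force: [10.1, 2.6, 0.2]
gripper_width: 0.252
```

```bash
python3 - <<'E'
from lev import *
p,r=cur();o=bot.get_obs();l=p@M;print(o["t"],(o["contact_force"]@M).round(1),l.round(4),np.degrees(np.arctan2(l[1]-A[1],l[0]-A[0]))%360,o["gripper_width"])
E
```

```text
23.6 [ 4.6 -8.9 -3. ] [-0.0409 -0.5909  0.1206] 220.8088716195924 0.25160853753004125
```

Request:
{"api": "step_arm", "payload": {
  "increments": [
    [0.004,0.0015,0.002,0,0,0,0.5],
    [0.008,0.003,0.0035,0,0,0,0.5],
    [0.01,0.0035,0.0045,0,0,0,0.5],
    [0.01,0.0035,0.0045,0,0,0,0.5],
    [0.0085,0.003,0.004,0,0,0,0.3],
    [0.008,0.003,0.004,0,0,0,0.2],
    [0.008,0.003,0.004,0,0,0,0.2]
  ]
}}

```text
t: 24.18
eef_pos: [0.5395, -0.2683, 0.0775]
tool_rot: [-0.091, 0.543, 0.784, 0.287]
contact_force: [0.2, 0.4, -0.9]
gripper_width: 0.399
```

Request:
{"api": "step_arm", "payload": {
  "increments": [
    [-0.0035,-0.011,0.0165,0,0,0,0.2],
    [-0.007,-0.022,0.033,0,0,0,0.2],
    [-0.0105,-0.033,0.0495,0,0,0,0.2],
    [-0.014,-0.047,0.07,0,0,0,0.2],
    [-0.018,-0.06,0.09,0,0,0,0.2],
    [-0.025,-0.08,0.115,0,0,0,0.2],
    [-0.035,-0.1,0.14,0,0,0,0.2],
    [-0.05,-0.11,0.17,0,0,0,0.2],
    [-0.07,-0.12,0.2,0,0,0,0.2]
  ]
}}

```text
t: 24.93
eef_pos: [0.4698, -0.3884, 0.2787]
tool_rot: [-0.091, 0.542, 0.784, 0.287]
contact_force: [-0.0, 0.4, 0.0]
gripper_width: 0.402
```

```bash
python3 - <<'E'
from lev import *
p,r=cur();o=bot.get_obs();print(o["t"],p,o["q"],o["contact_force"])
im=cams()
cv2.imwrite("pics/s17.png",cv2.resize(im["side"][130:300,290:440,::-1],None,fx=5,fy=3.5,interpolation=cv2.INTER_CUBIC))
cv2.imwrite("pics/t17.png",cv2.resize(im["top"][210:330,290:510,::-1],None,fx=3.6,fy=3.6,interpolation=cv2.INTER_CUBIC))
for c in("top","side"):print([(q.round(1),round(k,2)) for q,k in net("lever_post",c)])
print({(c,ph,h):proj(c,tcp(ph,.079+.042+h,.06)).round(1).tolist() for c in("top","side") for ph in(215,227) for h in(0,.011)})
E
```

```text
24.9333 [ 0.46976121 -0.38835623  0.2786844 ] [ 1.20025237  0.58951545 -0.53261248  1.46147068 -0.27271761  1.42328278
  1.14419939] [-0.02357068  0.44771005  0.00050672]
[]
[]
{('top', 215, 0): [[460.0, 258.5]], ('top', 215, 0.011): [[463.4, 258.9]], ('top', 227, 0): [[459.0, 253.9]], ('top', 227, 0.011): [[462.4, 254.2]], ('side', 215, 0): [[376.7, 200.6]], ('side', 215, 0.011): [[378.2, 197.3]], ('side', 227, 0): [[373.0, 199.0]], ('side', 227, 0.011): [[374.5, 195.7]]}
```

View pics/s17.png

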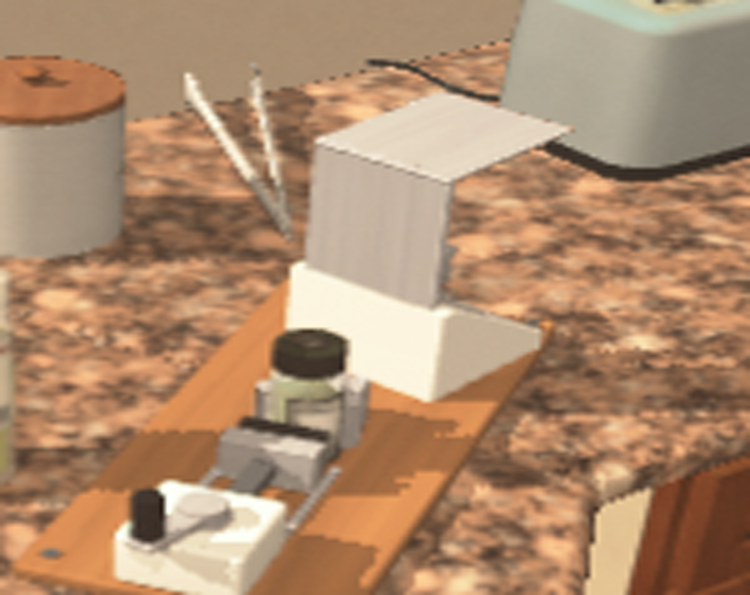

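View pics/t17.png

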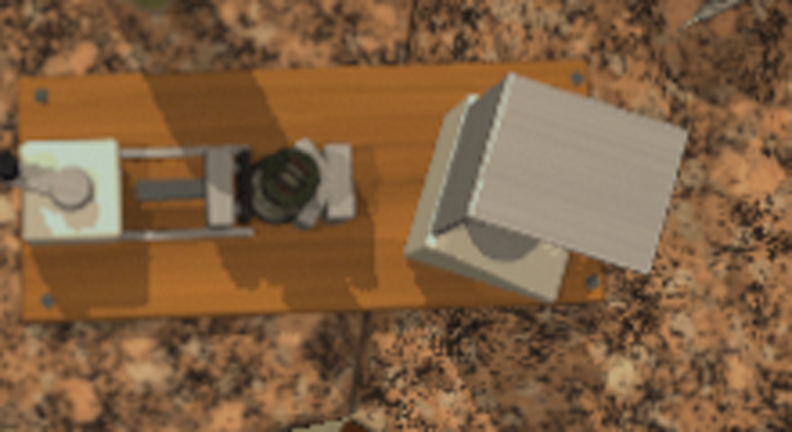

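Both cameras have the lever hidden under the guard. The forces say it fell in, since it turned freely at the end and blocked going back. There is time left, so I go back to push it toward the stop and confirm.

Request:
{"api": "step_arm", "payload": {
  "increments": [
    [0.02,0.01,-0.03,0,0,0,0.2],
    [0.035,0.02,-0.06,0,0,0,0.2],
    [0.045,0.04,-0.085,0,0,0,0.2],
    [0.052,0.06,-0.11,0,0,0,0.2],
    [0.056,0.073,-0.13,0,0,0,0.2],
    [0.0595,0.087,-0.1505,0,0,0,0.2],
    [0.063,0.098,-0.167,0,0,0,0.2],
    [0.0665,0.109,-0.1835,0,0,0,0.2],
    [0.07,0.12,-0.2,0,0,0,0.2],
    [0.07,0.12,-0.2,0,0,0,0.2]
  ]
}}

```text
t: 25.97
eef_pos: [0.5385, -0.262, 0.074]
tool_rot: [-0.096, 0.541, 0.785, 0.288]
contact_force: [-0.8, 0.3, -0.2]
gripper_width: 0.4
```

Request:
{"api": "step_arm", "payload": {
  "increments": [
    [0,0,0,0,0,0,0.5],
    [0,0,0,0,0,0,0.5],
    [0.003,0.001,0.0015,0,0,0,0.5],
    [0.006,0.0025,0.003,0,0,0,0.5],
    [0.009,0.004,0.0045,0,0,0,0.5],
    [0.009,0.004,0.0045,0,0,0,0.5]
  ]
}}

```text
t: 26.47
eef_pos: [0.5503, -0.264, 0.0834]
tool_rot: [-0.09, 0.542, 0.785, 0.287]
contact_force: [0.1, 0.3, 0.2]
gripper_width: 0.252
```

```bash
python3 - <<'E'
from lev import *
p,r=cur();o=bot.get_obs();l=p@M;print(o["t"],(o["contact_force"]@M).round(1),l.round(4),np.degrees(np.arctan2(l[1]-A[1],l[0]-A[0]))%360,o["gripper_width"])
E
```

```text
26.4667 [ 0.4  0.  -0.1] [-0.0279 -0.6033  0.1214] 238.41437679915373 0.2517352255311428
```

Request:
{"api": "step_arm", "payload": {
  "increments": [
    [0.003,0.002,0.002,0,0,0,0.5],
    [0.006,0.0035,0.004,0,0,0,0.5],
    [0.006,0.0035,0.004,0,0,0,0.5]
  ]
}}

```text
t: 26.72
eef_pos: [0.552, -0.2628, 0.0843]
tool_rot: [-0.092, 0.543, 0.785, 0.284]
contact_force: [-7.9, -4.9, -4.6]
gripper_width: 0.25
```

```bash
python3 - <<'E'
from lev import *
p,r=cur();o=bot.get_obs();l=p@M;print(o["t"],(o["contact_force"]@M).round(1),l.round(4),np.degrees(np.arctan2(l[1]-A[1],l[0]-A[0]))%360,o["gripper_width"],o["torque"])
im=cams()
cv2.imwrite("pics/s18.png",cv2.resize(im["side"][130:300,290:440,::-1],None,fx=5,fy=3.5,interpolation=cv2.INTER_CUBIC))
E
```

```text
26.7167 [-8.4  6.1  0.2] [-0.026  -0.6046  0.1212] 240.60342320545493 0.24966209293662794 [-1.99439722  1.57105574  0.74605778]
```

Request:
{"api": "step_arm", "payload": {
  "increments": [
    [-0.004,-0.002,-0.0025,0,0,0,0.5],
    [-0.007,-0.004,-0.0045,0,0,0,0.5],
    [-0.01,-0.0055,-0.006,0,0,0,0.5],
    [-0.01,-0.0055,-0.006,0,0,0,0.5]
  ]
}}

```text
t: 27.15
eef_pos: [0.5449, -0.2661, 0.0803]
tool_rot: [-0.091, 0.543, 0.784, 0.287]
contact_force: [0.4, -0.4, -0.0]
gripper_width: 0.25
```

```bash
python3 - <<'E'
from lev import *
p,r=cur();o=bot.get_obs();l=p@M;print(o["t"],(o["contact_force"]@M).round(1),l.round(4),np.degrees(np.arctan2(l[1]-A[1],l[0]-A[0]))%360,o["gripper_width"],z)
E
```

```text
27.15 [-0.2 -0.5  0.1] [-0.0326 -0.5988  0.1208] 232.10234685858967 0.24966761291286935 [-0.16686083 -0.54879874  0.81913211]
```

Request:
{"api": "step_arm", "payload": {
  "increments": [
    [0.002,0.001,0.001,0,0,0,0.4],
    [0.002,0.001,0.001,0,0,0,0.3],
    [0.0,-0.007,0.013,0,0,0,0.3],
    [-0.002,-0.015,0.025,0,0,0,0.3],
    [-0.0055,-0.0235,0.038,0,0,0,0.3],
    [-0.0055,-0.0235,0.038,0,0,0,0.7],
    [-0.0055,-0.0235,0.038,0,0,0,1],
    [-0.0055,-0.0235,0.038,0,0,0,1],
    [-0.0055,-0.0235,0.038,0,0,0,1]
  ]
}}

```text
t: 27.9
eef_pos: [0.5395, -0.2881, 0.1176]
tool_rot: [-0.092, 0.542, 0.784, 0.287]
contact_force: [-0.0, -0.3, -0.3]
gripper_width: 0.004
```

Request:
{"api": "step_arm", "payload": {
  "increments": [
    [0.001,0.0035,-0.005,0,0,0,1],
    [0.002,0.0065,-0.01,0,0,0,1],
    [0.0025,0.0085,-0.0125,0,0,0,1],
    [0.003,0.0095,-0.014,0,0,0,1],
    [0.003,0.0095,-0.014,0,0,0,1]
  ]
}}

```text
t: 28.32
eef_pos: [0.5425, -0.279, 0.1036]
tool_rot: [-0.091, 0.542, 0.784, 0.287]
contact_force: [-0.1, -0.1, 0.4]
gripper_width: 0.004
```

```bash
python3 - <<'E'
from lev import *
p,r=cur();o=bot.get_obs();l=p@M;print(o["t"],(o["contact_force"]@M).round(1),l.round(4),o["gripper_width"])
E
```

```text
28.3167 [0.2 0.1 0.4] [-0.0299 -0.6002  0.1475] 0.0039774301327782395
```

Request:
{"api": "step_arm", "payload": {
  "increments": [
    [-0.0005,0.0015,-0.0025,0,0,0,1],
    [0.001,0.0035,-0.005,0,0,0,1],
    [0.001,0.0035,-0.005,0,0,0,1]
  ]
}}

```text
t: 28.57
eef_pos: [0.5436, -0.2758, 0.0989]
tool_rot: [-0.091, 0.542, 0.784, 0.287]
contact_force: [-0.1, 1.2, 0.4]
gripper_width: 0.003
```

Request:
{"api": "step_arm", "payload": {
  "increments": [
    [0.0005,0.0015,-0.002,0,0,0,1],
    [0.0005,0.0015,-0.002,0,0,0,1]
  ]
}}

```text
t: 28.73
eef_pos: [0.5443, -0.275, 0.0973]
tool_rot: [-0.091, 0.543, 0.784, 0.287]
contact_force: [-0.1, 0.6, 0.6]
gripper_width: 0.004
```

Request:
{"api": "step_arm", "payload": {
  "increments": [
    [0.0005,0.0015,-0.002,0,0,0,1],
    [0.0005,0.0015,-0.002,0,0,0,1]
  ]
}}

```text
t: 28.9
eef_pos: [0.5451, -0.2751, 0.0961]
tool_rot: [-0.09, 0.543, 0.784, 0.287]
contact_force: [-2.7, -4.5, 8.4]
gripper_width: -0.004
```

```bash
python3 - <<'E'
from lev import *
p,r=cur();o=bot.get_obs();l=p@M;print(o["t"],(o["contact_force"]@M).round(1),l.round(4),o["gripper_width"])
E
```

```text
28.9 [0.7 1.3 9.8] [-0.0305 -0.6015  0.1388] -0.0038133078928622405
```

Request:
{"api": "step_arm", "payload": {
  "increments": [
    [-0.003,-0.01,0.015,0,0,0,1],
    [-0.0065,-0.022,0.033,0,0,0,1],
    [-0.01,-0.036,0.053,0,0,0,1],
    [-0.015,-0.055,0.08,0,0,0,1],
    [-0.025,-0.08,0.105,0,0,0,1],
    [-0.035,-0.1,0.13,0,0,0,1],
    [-0.05,-0.11,0.16,0,0,0,1],
    [-0.07,-0.12,0.19,0,0,0,1],
    [-0.07,-0.12,0.19,0,0,0,1]
  ]
}}

```text
t: 29.65
eef_pos: [0.4731, -0.3986, 0.2908]
tool_rot: [-0.086, 0.545, 0.784, 0.285]
contact_force: [1.0, -0.4, 0.2]
gripper_width: -0.004
```

```bash
python3 - <<'E'
from lev import *
o=bot.get_obs();print(o["t"],o["eef_pos"],o["contact_force"])
im=cams()
cv2.imwrite("pics/s19.png",im["side"][:,:,::-1])
cv2.imwrite("pics/t19.png",cv2.resize(im["top"][210:330,280:400,::-1],None,fx=5,fy=5,interpolation=cv2.INTER_CUBIC))
q=[n for n in net("crank_handle","side")];print(q)
for n in["spice_jar","mug","bean_tin","dish_soap","oil_bottle"]:
    for c in("top","side"): print(n,c,[(onz(c,p,.015 if n=="spice_jar" else 0)[:2].round(3),round(k,2)) for p,k in net(n,c)])
E
```

```text
29.65 [ 0.47309633 -0.39858644  0.29083183] [ 1.0256024  -0.43008495  0.16950385]
[(array([350.208, 257.28 ]), 0.68), (array([317.312, 274.32 ]), 0.62)]
spice_jar top [(array([0.34 , 0.477]), 0.83), (array([0.427, 0.463]), 0.69), (array([ 0.521, -0.041]), 0.63)]
spice_jar side [(array([0.42 , 0.493]), 0.79), (array([0.343, 0.488]), 0.77), (array([ 0.523, -0.038]), 0.69)]
mug top [(array([0.501, 0.38 ]), 0.91)]
mug side [(array([0.501, 0.371]), 0.69), (array([0.389, 0.266]), 0.68)]
bean_tin top [(array([0.493, 0.283]), 0.92)]
bean_tin side [(array([0.487, 0.265]), 0.75)]
dish_soap top [(array([0.385, 0.28 ]), 0.6)]
dish_soap side [(array([0.38 , 0.266]), 0.9)]
oil_bottle top []
oil_bottle side [(array([0.69 , 0.044]), 0.8)]
```

View pics/s19.png

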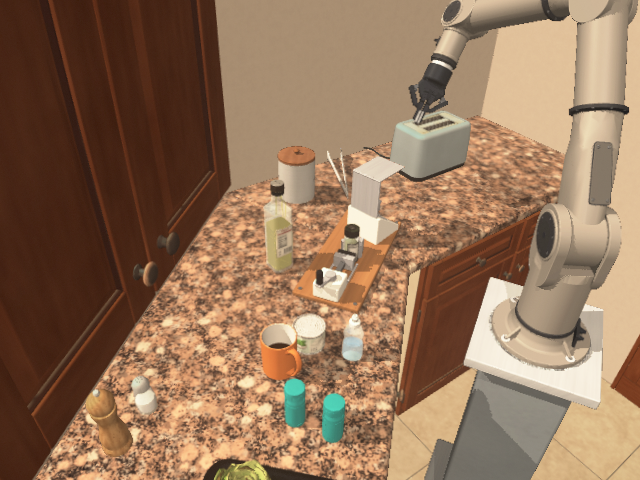

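View pics/t19.png

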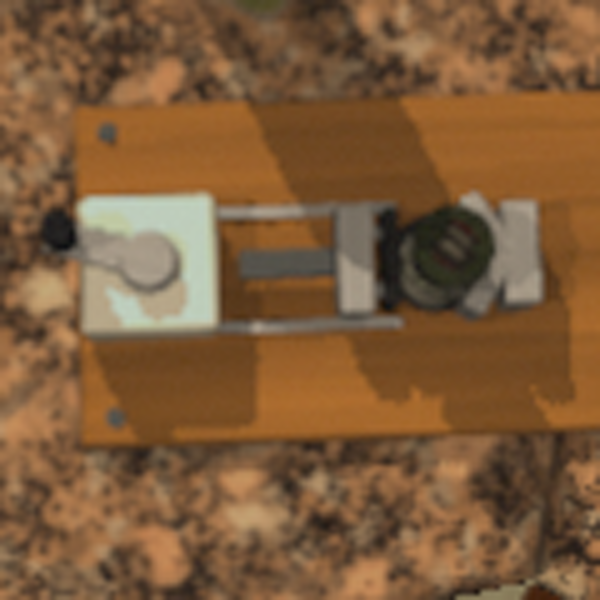

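```bash
python3 - <<'E'
from lev import *
a=cv2.imread("pics/top0.png"); im=cams(); b=im["top"][:,:,::-1]
cv2.imwrite("pics/top20.png",b)
A_=cv2.resize(a[245:285,320:390],None,fx=11,fy=7,interpolation=cv2.INTER_NEAREST);B=cv2.resize(b[245:285,320:390],None,fx=11,fy=7,interpolation=cv2.INTER_NEAREST)
cv2.imwrite("pics/cmp20.png",np.vstack([A_,B]))
for r in(262,266): print(a[r,320:392].mean(1).astype(int).tolist());print(b[r,320:392].mean(1).astype(int).tolist())
E
```

```text
[165, 169, 150, 103, 52, 53, 61, 70, 77, 107, 142, 154, 152, 152, 151, 152, 116, 57, 58, 59, 72, 62, 31, 39, 37, 49, 60, 58, 58, 57, 59, 60, 66, 68, 68, 69, 68, 51, 28, 31, 24, 29, 28, 26, 31, 30, 27, 29, 30, 27, 30, 30, 29, 30, 28, 28, 52, 122, 149, 150, 150, 154, 154, 154, 152, 152, 151, 124, 79, 61, 73, 76]
[194, 190, 172, 119, 58, 58, 60, 65, 76, 80, 80, 79, 79, 80, 79, 80, 81, 80, 80, 79, 78, 79, 79, 79, 79, 79, 70, 100, 140, 144, 123, 111, 110, 113, 90, 45, 23, 26, 28, 31, 43, 62, 51, 32, 39, 42, 41, 39, 40, 36, 34, 39, 35, 32, 35, 39, 38, 48, 103, 129, 132, 136, 133, 134, 133, 133, 133, 111, 75, 61, 74, 77]
[153, 152, 136, 89, 33, 34, 31, 36, 32, 29, 107, 137, 134, 132, 134, 136, 105, 59, 55, 62, 72, 61, 44, 38, 37, 44, 53, 56, 58, 55, 55, 56, 57, 63, 65, 66, 66, 61, 45, 29, 27, 29, 31, 32, 27, 28, 28, 27, 29, 28, 30, 28, 28, 33, 80, 134, 151, 149, 149, 148, 106, 132, 156, 152, 152, 151, 151, 146, 100, 57, 58, 57]
[192, 193, 177, 124, 62, 59, 59, 58, 57, 67, 75, 76, 80, 77, 75, 81, 82, 85, 85, 86, 83, 86, 84, 88, 92, 90, 83, 94, 136, 154, 151, 149, 150, 152, 121, 68, 46, 29, 32, 29, 57, 74, 69, 70, 68, 50, 33, 33, 35, 36, 40, 43, 39, 34, 42, 69, 87, 92, 103, 121, 94, 116, 136, 133, 141, 148, 151, 145, 98, 59, 57, 58]
```

View pics/cmp20.png

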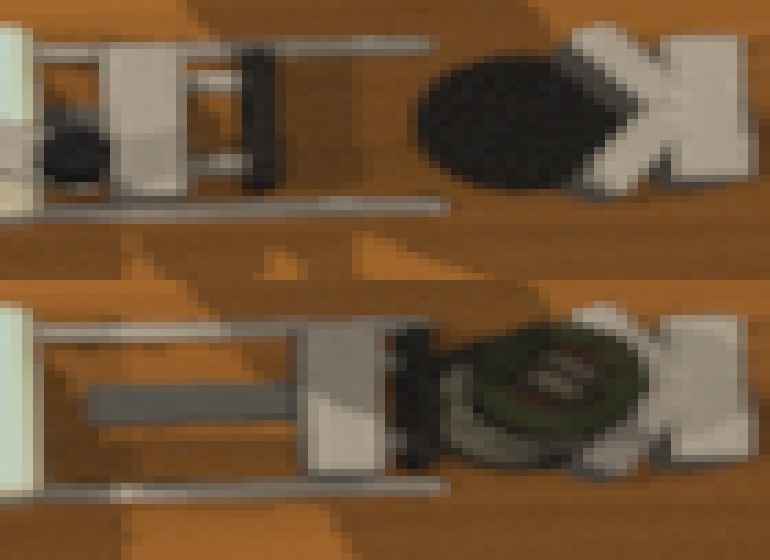

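```bash
python3 - <<'E'
from lev import *
th=.054;C=np.array([.5225,-.0444])
def toc(P): d=P[:2]-C; return np.array([np.cos(th)*d[0]+np.sin(th)*d[1],-np.sin(th)*d[0]+np.cos(th)*d[1]])*1000
for nm,px,h in [("pad face start",(320+279/11,262),.057),("pad face now",(320+436/11,262),.057),("pad back start",(320+243/11,262),.057),("pad back now",(320+398/11,262),.057),("block R start",(320+186/11,262),.057),("block R now",(320+383/11,262),.057),("cap",(370.7,259),.12),("Vblock right",(320+745/11,260),.060),("seatL",(320+417/11,262.5),.016),("disc mid y?",(366.5,262.5),.016)]:
    print(nm,toc(onz("top",px,h)).round(1))
b=bot.read_camera("side")["color"][:,:,::-1]; print(bot.get_obs()["t"])
cv2.imwrite("pics/side21.png",cv2.resize(b[215:305,305:385],None,fx=8,fy=6.6,interpolation=cv2.INTER_CUBIC))
b2=cv2.imread("pics/top20.png");cv2.imwrite("pics/top21.png",cv2.resize(b2[240:290,340:395],None,fx=12,fy=12,interpolation=cv2.INTER_CUBIC))
E
```

```text
pad face start [-1.9 58.7]
pad face now [-3.  22.6]
pad back start [-1.7 67. ]
pad back now [-2.8 31.4]
block R start [-1.3 80. ]
block R now [-2.6 34.8]
cap [-3.9  1.7]
Vblock right [ -0.5 -48.3]
seatL [ 0.6 23.3]
disc mid y? [-0.1  0.9]
30.45
```

View pics/side21.png

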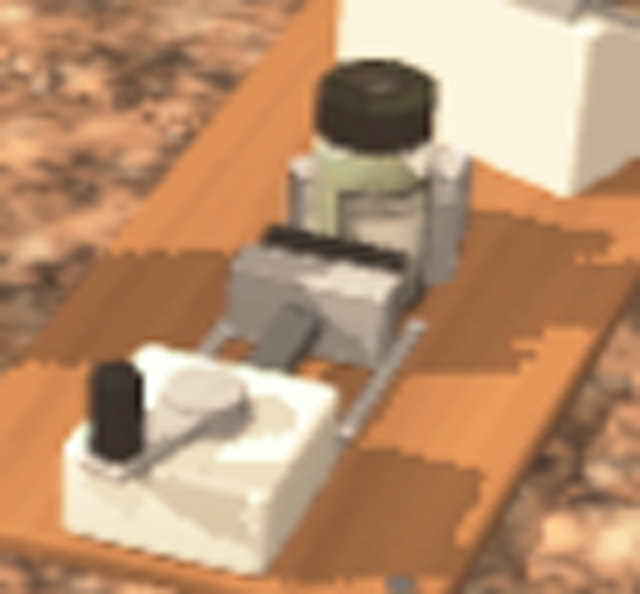

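View pics/top21.png

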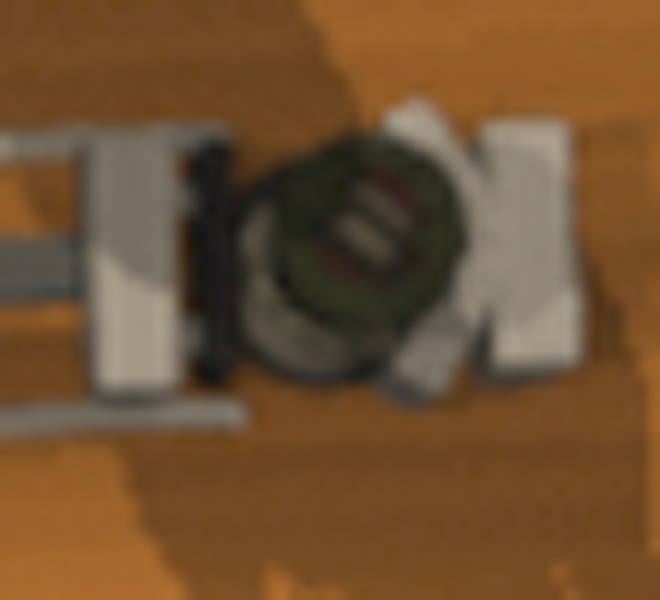

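```bash
python3 - <<'E'
from lev import *
th=.054;C=np.array([.5225,-.0444])
def toc(P): d=P[:2]-C; return np.array([np.cos(th)*d[0]+np.sin(th)*d[1],-np.sin(th)*d[0]+np.cos(th)*d[1]])*1000
f=lambda u,v:(340+u/12,240+v/12)
for n,p,h in[("cap c",(371,237),.12),("cap top",(371,144),.12),("cap bot",(371,331),.12),("capL",(274,237),.12),("capR",(468,237),.12),("Vblk top",(525,118),.06),("Vblk bot",(530,366),.06),("tipU",(408,100),.06),("tipL",(405,388),.06),("pad top",(212,138),.057),("pad bot",(215,378),.057),("jaw top",(130,125),.057),("jaw bot",(135,388),.057)]:
    print(n,toc(onz("top",f(*p),h)).round(1))
# side view cap centre
print("side cap",toc(onz("side",(305+377/8,215+90/6.6),.12)).round(1), toc(onz("side",(305+377/8,215+84/6.6),.12)).round(1))
cv=lambda x,y,h:np.array([C[0]+np.cos(th)*x-np.sin(th)*y,C[1]+np.sin(th)*x+np.cos(th)*y,h])
for y in(0,.003,.006):
    c=np.array([cv(.0205*np.cos(t),y+.0205*np.sin(t),.12) for t in np.linspace(0,6.28,60)])
    q=(proj("top",c)-[340,240])*12; s=(proj("side",c)-[305,215])*[8,6.6]
    print(y,"top L,R,T,B",q[:,0].min().round(),q[:,0].max().round(),q[:,1].min().round(),q[:,1].max().round(),"side",s[:,0].min().round(),s[:,0].max().round(),s[:,1].min().round(),s[:,1].max().round())
E
```

```text
cap c [-5.7  1.3]
cap top [13.   0.4]
cap bot [-24.6   2.2]
capL [-5.1 20.7]
capR [ -6.3 -18.1]
Vblk top [ 25.7 -39.6]
Vblk bot [-26.8 -37.9]
tipU [ 30.3 -15. ]
tipL [-30.6 -11.4]
pad top [23.9 26.5]
pad bot [-26.9  28. ]
jaw top [27.2 43.7]
jaw bot [-28.5  44.9]
side cap [-3.6  7.5] [-2.2  3.5]
0 top L,R,T,B 274.0 478.0 107.0 310.0 side 313.0 436.0 50.0 108.0
0.003 top L,R,T,B 259.0 463.0 107.0 311.0 side 310.0 433.0 53.0 112.0
0.006 top L,R,T,B 244.0 448.0 108.0 311.0 side 307.0 430.0 57.0 116.0
```

```bash
python3 - <<'E'
from station import bot
print(bot.hand_in(), bot.get_obs()["t"])
E
```

```text
the job is handed in; nothing more can be done
the job is handed in; nothing more can be done
```

The job is handed in at about 30.5 s of the 69 s allowed. I stood the dark-capped spice jar on the seat and let go, cranked the jaw onto it, then swung the lever over its ramp into the notch and withdrew.

- **Jar:** the last pictures show it upright on the seat, between the pad and the V jaw. The top camera put its cap up to about 5 mm off centre toward the robot and the side camera about 0–4 mm. Where the gripper let go points to about 1 mm, so I trust the centring only roughly.
- **Crank and spring:** the crank ended at about 3.44 rad by the gripper's position, which should mean about 6.8 mm of spring. The top picture suggests 7 to 9.5 mm instead. The two disagree, but both are clearly pressed and short of the 12 mm solid limit. I left the crank alone rather than change it after the lever was locked.
- **Lever:** the guard hides it from both cameras, so I checked it by touch only. It blocked at about 10 N when pushed back, and the stop was felt going forward. The free end of the post was touched at 139 mm along the lever axis. That matches the 140 mm measured with the lever down at the start; on the crest it would be about 11 mm higher.
- **Bystanders:** the mug, tin and dish soap are where they were, within the cameras' scatter of about 1 cm. The top camera missed the oil bottle at the end, but the side camera shows it in place.

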